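Feed a carton along the guide rail of a date coder with a push stick

TASK

With the wooden push stick in the gripper, square the carton on the date coder's bed up to the guide rail ahead of the print head, then feed it along the rail, past the head and under the lamp hood, until it is fully home against the end stop. Keep the carton pressed flat on the rail all the way past the head, but push gently enough not to crush it, and touch it only with the stick. Then lay the stick flat on the desk, off the machine, leaving the carton home against rail and stop, and everything else undisturbed.

Things in the scene. Friction and masses are not known exactly. Their poses are not given: they have to be found in the camera images.
- coder: Fixed benchtop date coder on the desk, yaw within 0.15 rad. +x points from the operator's side to the guide rail, y runs along the rail; feed is towards -y. Origin: on the desk under point nozzle. Flat bed, top 20 mm over the desk, x -180 to 20, y -210 to 230 mm. White printer housing behind the rail: x 35 to 155, y -75 to 75 mm, 140 mm tall, screen on top to 180 mm.
- nozzle (a point): Middle of the guide rail's setting range, in line with the print nozzle, level with the bed's top; axes as the coder's. The rail is two steel bars 12 mm tall, undersides 4 and 41 mm over the bed, y -200 to 220 mm from here, parallel to y, clamped in slots: its front face lies up to 12 mm either way in x from this point, different each time and not measured. Once clamped it is rigid.
- wheel (a point): Rubber encoder wheel between the rail's bars, 40 mm across, upright axle, 40 mm upstream (+y) of the nozzle; this point: over the middle of the rail's setting, as the nozzle's. The wheel moves with the rail and stands 5 mm proud of its face on a spring: it pushes the carton off the rail with 3 N at first touch, 5 N when pressed level. Holding the carton flat past it takes about 7 to 12 N by the cheek.
- hood (a point): Middle of the lower front edge of the lamp hood that hangs over the lane, 110 mm over the desk; the hood reaches from here back to the printer and 50 mm either way along y, 30 mm thick. The carton and the stick's nose and stem pass under it; the gripper stays in front of it.
- stop (a point): Where the end stop's face (facing upstream, +y) crosses the middle of the rail's setting range, level with the bed's top, 180 mm along -y from the nozzle; axes as the coder's. The stop is a rigid upright plate 45 mm tall with a rubber pad, x -84 to 4 mm from here.
- carton: The sealed cardboard carton on the coder's bed upstream of the hood, off the rail and a little askew: 70 mm (its x, towards the rail) x 100 mm (its y, along the rail) x 60 mm tall, 0.2 to 0.33 kg. Origin: centre of its underside. It is crushed by more than about 20 N against the machine; sliding it on the bed takes about 1 to 3 N, along the rail under load about 3 to 7 N.
- carton_mid (a point): Centre of that carton, 30 mm above its underside.
- carton_lead (a point): Leading edge of that carton's rail-side face (its +x, -y upright edge), half-way up.
- carton_trail (a point): Trailing edge of that carton's rail-side face (its +x, +y upright edge), half-way up.
- stick: Wooden push stick lying flat on the desk left of the machine, 0.16 kg. Origin: its underside, below the middle of the grip; +x points along the stick to the nose, z up. Grip: upright block 24 mm wide (y), 80 mm long (x -40 to 40 mm), 50 mm tall. A stem 24 mm wide, 18 mm tall leads to the nose at x 111 to 155 mm.
- stick_grip (a point): Point to grasp the stick: middle of the grip, 30 mm above the stick's underside; axes as the stick's. The balance point lies about 40 mm nearer the nose.
- stick_nose (a point): Inner corner of the stick's L-shaped nose (30 mm tall), 125 mm in x and 40 mm in y from the grip, 15 mm above the underside. From here the cheek plate (14 mm thick, flat face to +x) runs 80 mm along -y, and the heel (14 mm thick, face to -y) juts 30 mm along +x. In use the cheek lies along the carton's side away from the rail and the heel behind its trailing end.
- carton_b: a second sealed carton like the one on the machine (70 x 100 x 60 mm), waiting on the desk right of it; bystander, origin at the centre of its underside
- calculator: black desk calculator, 100 x 150 x 19 mm; bystander, origin at the centre of its underside
- remote: white remote control, 45 x 150 x 18 mm, lying on the desk in front of the machine; bystander, origin at the centre of its underside
- mug: white mug, 84 mm across, 85 mm tall; bystander, origin at the centre of its underside
- roll_a: roll of packing tape lying flat, 104 mm across, 48 mm tall; bystander, origin at the centre of its underside
- bottle: amber bottle, 56 mm across, 150 mm tall; bystander, origin at the centre of its underside
Mind the look-alikes: they are no part of the job. There is more than one size of the stick; the one meant has the size given above.

How it is judged:
On the way, in this order (a step that is already met when the one before it is completed fails the run):
1. the carton stands square (within 0.03 rad) and its face within 2.5 mm of the guide rail while still upstream of the print head (centre at least 65 mm upstream of the nozzle) (x of rail_c4 in the frame of carton below 0.0535 m and angle between the y axis of carton and the y axis of coder, either way round below 0.03 rad and y of carton_mid in the frame of nozzle above 0.065 m), for 0.2 s.
2. the carton has been fed past the print head (centre over 60 mm beyond the nozzle), square and within 2.5 mm of the rail (x of rail_c3 in the frame of carton below 0.0535 m and angle between the y axis of carton and the y axis of coder, either way round below 0.03 rad and y of carton_mid in the frame of nozzle below -0.06 m).
At the end, for the whole second after the job is handed in: The carton stands on the bed with its leading end within 2.5 mm of the end stop, square within 0.03 rad and its face within 2.5 mm of the guide rail, at rest; the stick lies flat and at rest on the desk, off the machine and released (x of rail_c3 in the frame of carton below 0.0535 m and angle between the y axis of carton and the y axis of coder, either way round below 0.03 rad and y of carton_lead in the frame of stop below 0.0025 m and angle between carton's own z axis and vertical below 0.05 rad and linear speed of each of carton, stick below 0.01 m/s and height (world z) of carton between 0.015 and 0.025 m and height (world z) of stick below 0.006 m and angle between stick's own z axis and vertical below 0.06 rad and contact force between stick and coder below 0.1 N); the robot touches nothing.
It fails at once if the carton is more than 2.5 mm off the guide rail, or more than 0.03 rad askew, while passing the print head (its centre within 55 mm of the nozzle along the rail) (y of carton_mid in the frame of nozzle between -0.055 and 0.055 m and not (x of rail_c6 in the frame of carton below 0.0555 m and angle between the y axis of carton and the y axis of coder, either way round below 0.03 rad)).
It fails at once if the carton is crushed: more than 25 N between it and the machine (bed, rail, wheel and stop together, its own weight of 2 to 3 N included) (contact force between carton and coder above 25 N).
It fails at once if the gripper or arm touches the carton (contact force between any of the fingers, the arm and carton above 0.5 N).
It fails at once if the machine is knocked by stick or gripper with more than 20 N (contact force between any of stick, the fingers, the arm and coder above 20 N).
It fails at once if a bystander is moved by more than 20 mm (distance of any of carton_b, calculator, remote, mug, roll_a, bottle from where it was at the start of the episode above 0.02 m).
It also fails if it takes over 72 s, if anything falls off the work surface, if the arm or the gripper's body presses on something with over 40 N, if the wrist force passes 120 N, or if a joint passes its speed limit or range.

ROBOT

A 7-joint arm with a two-finger parallel gripper is mounted at the origin on the work surface. World frame = base frame: x ahead of the robot, y to its left, z up, the work surface at z = 0. Lengths are in m, angles in rad, forces in N, time in s.
With the tool pointing down it reaches from about 0.425 to 0.875 m from the base axis. Payload 4.7 kg.
Tool frame: the origin (TCP) lies midway between the tips of the shut fingers; the grasp point (between the pads) lies 19 mm behind it; z points along the fingers, y is the direction in which the jaws open and shut (so a half turn about z gives the same grasp; the last joint's range is limited). The gripper opens to 87 mm and grips with 3 to 60 N. Pads are 19 mm wide; open, the fingers measure 117 mm over their backs; the gripper's body (75 mm by 190 mm) begins 51 mm behind the grasp point.
Start: joints at [-1.137, 0.321, -0.07, 1.45, 0.023, 1.371, -0.057], TCP at [0.265, 0.594, 0.223] pointing down, gripper open.
Joint ranges: [-2.86, 2.86], [-0.3, 2.09], [-1.38, 1.24], [0.06, 2.45], [-1.56, 4.7], [0.09, 2.05], [-2.69, 2.69]. Speed limits (rad/s): [2.57, 2.57, 3.14, 3.14, 3.14, 3.14, 3.14].

INTERFACE

Orientations are given as a rotation vector (axis times angle).
In Python, from bench import ctrl, optics gives the robot as it stands. The module is installed in compiled form; this text tells all that it offers.
- The arm moves only by the tool step_arm, never from a script. Its argument "deltas" is a list of rows, each a list of 7 numbers: the turn, a rotation vector about the tool's x, y, z in degrees, then the shift along the tool's x, y, z in mm, then the finger opening in mm, from 0 to 87. A call has exactly 8 rows; each row is the pose to reach, as a shift and turn from the pose commanded when the call began, along the tool's axes at that moment; what a row does not reach only later rows make up. A row lasts 1/8 s, in which the tool goes at most 62.5 mm and 10.7 degrees, less where a joint would pass 70% of its speed; a pose out of reach is approached as far as the arm can. A call with a gripper value outside its range is refused whole. The fingers move at their own pace and stop on an object; "newtons" is the grip in N (left out, the last holds). Time passes only in rows, so rows that repeat a pose let the fingers close, or fill a call up. It gives the time, the measured TCP pose, the force and the opening at its end, in the units of the state.
- ctrl.get_state(): the state, without advancing time (a new reading comes with each control period).
- optics.get_image(name): name is "scene" or "top" or "wrist"; returns the picture (480x640x3 uint8, red, green, blue); there is no depth.
- optics.get_calibration(name): a dict with "K" (3x3 intrinsics, pixels), "R" (3x3) and "t" (3): a world point X has camera coordinates R X + t. Camera axes: x right, y down, z forward; pixel columns grow to the right and rows downward; lengths in m; the calibration is good to about 2 mm. The wrist camera is an equidistant fisheye: a pixel r from the principal point sees the ray r / f radians off the axis. A picture is of the moment at which its call begins: read the wrist's pose just before it. get_calibration takes no time and is no camera call; for the wrist camera it gives the pose at the moment of the call.
- ctrl.close_job(): hands the job in, once; it reports no verdict.
The state is a dict: "time": time; "joint_positions": joint angles; "qd": joint speeds; "joint_torque": joint torques, N m; "position": TCP position; "tool_rot": TCP orientation; "ft_force": force on the tool from outside, world axes, zero at the start; "torque": the same for the moment, N m; "grip_width": opening from 0.0 (shut) to 1.0 (fully open).
Only numpy, scipy, OpenCV 4.12 (cv2) and the standard library are available. Lean on these libraries where they do the work, as an engineer would, in place of code of your own. Each camera call takes 0.05 s, during which the arm holds its last target.

## Working session

There is one attempt and no reset: what is moved stays moved. The work goes in short steps, Python scripts to look and compute and a tool call to move; the robot and the scene stay as the last step left them, time stands still between calls to the robot, and variables do not carry over. Pictures are saved under pics/ and viewed, and the job is handed in when it is done.

Besides the shell and the picture viewer there is one more tool, called after "Call:" by a JSON object that holds its "method" and its "body", one argument or row to a line. step_arm: Moves the arm, as the interface text tells. Its arguments: {"type":"object","properties":{"deltas":{"type":"array"},"newtons":{"type":"number"}},"required":["deltas"]}

```bash
mkdir -p pics; ls; python3 - <<'E'
from bench import ctrl, optics
import cv2
s=ctrl.get_state(); print({k:(v if not hasattr(v,'__len__') else [round(float(x),4) for x in v]) for k,v in s.items()})
for n in ["scene","top","wrist"]:
    im=optics.get_image(n); cv2.imwrite(f"pics/{n}0.png",im[:,:,::-1])
    c=optics.get_calibration(n); print(n,c)
E
```

```text
pics
{'time': 0.0, 'joint_positions': [-1.1369, 0.3218, -0.0701, 1.4517, 0.0226, 1.3708, -0.0569], 'qd': [-0.0017, -0.0002, -0.001, -0.0031, -0.0013, 0.001, 0.0014], 'joint_torque': [-0.0001, -49.129, -0.404, -31.2531, -0.0638, 0.0436, 0.0002], 'position': [0.2647, 0.593, 0.2215], 'tool_rot': [-0.6545, -3.0724, 0.0029], 'ft_force': [-0.3229, -0.967, 0.1605], 'torque': [0.0132, -0.0125, -0.0273], 'grip_width': 0.9979746525726441}
scene {'K': array([[595.80952029,   0.        , 315.50270864],
       [  0.        , 595.80952029, 237.63432588],
       [  0.        ,   0.        ,   1.        ]]), 'R': array([[ 0.45234791,  0.89178112, -0.0103832 ],
       [ 0.63055213, -0.32803193, -0.70341955],
       [-0.63070229,  0.31164321, -0.71069904]]), 't': array([-0.26820529, -0.26520472,  1.90542953])}
top {'K': array([[458.61911809,   0.        , 321.26369234],
       [  0.        , 458.61911809, 242.06497275],
       [  0.        ,   0.        ,   1.        ]]), 'R': array([[-0.01469394, -0.99986275, -0.00765327],
       [-0.99081386,  0.01558917, -0.13433121],
       [ 0.13443208,  0.00560912, -0.99090693]]), 't': array([0.06705289, 0.52351277, 1.40683424])}
wrist {'K': array([[371.64829954,   0.        , 315.7338347 ],
       [  0.        , 371.64829954, 244.68409847],
       [  0.        ,   0.        ,   1.        ]]), 'R': array([[ 0.40822685,  0.91287829, -0.0020171 ],
       [ 0.87328172, -0.38987417,  0.29219371],
       [ 0.26595088, -0.12104281, -0.95635703]]), 't': array([-0.64794997, -0.03554064,  0.39198116])}
```

View pics/scene0.png

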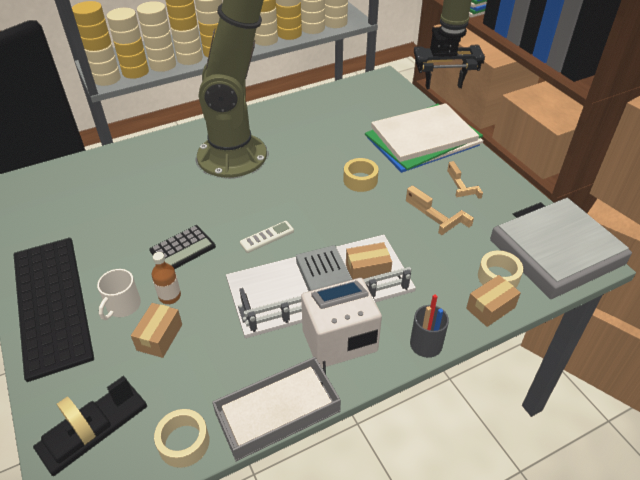

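View pics/top0.png

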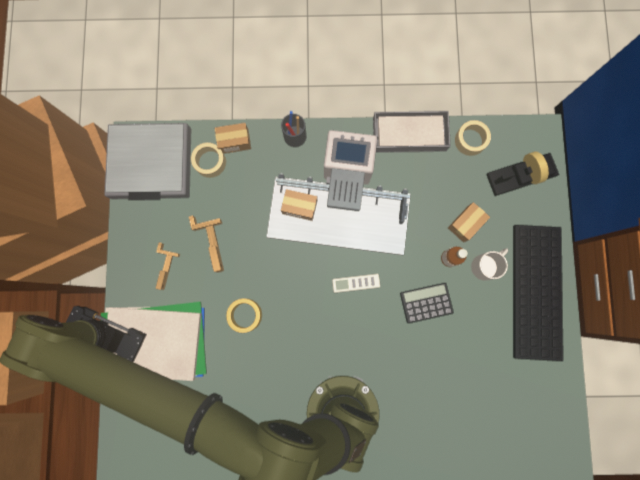

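View pics/wrist0.png

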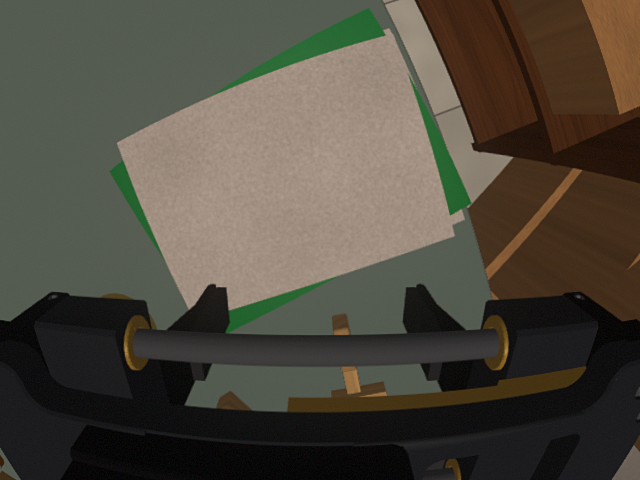

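```bash
cat > h.py <<'E'
import numpy as np, cv2
from bench import ctrl, optics
def ray(n,px,c=None):
    c=c or optics.get_calibration(n); K,R,t=c["K"],c["R"],c["t"]
    d=np.linalg.inv(K)@np.array([px[0],px[1],1.0])
    if n=="wrist":
        dx=np.array([d[0],d[1]]); r=np.hypot(*dx); th=r
        d=np.array([*(dx/max(r,1e-9)*np.sin(th)),np.cos(th)])
    return -R.T@t, R.T@d
def onz(n,px,z,c=None):
    o,d=ray(n,px,c); return o+d*(z-o[2])/d[2]
def proj(n,X,c=None):
    c=c or optics.get_calibration(n); p=c["R"]@np.asarray(X)+c["t"]
    if n=="wrist":
        r=np.hypot(p[0],p[1]); th=np.arctan2(r,p[2]); u=np.array([p[0],p[1]])/max(r,1e-9)*th
    else: u=p[:2]/p[2]
    K=c["K"]; return np.array([K[0,0]*u[0]+K[0,2],K[1,1]*u[1]+K[1,2]])
E
python3 - <<'E'
import cv2
from h import *
im=cv2.imread("pics/top0.png")
cv2.imwrite("pics/top0_st.png",cv2.resize(im[200:300,140:260],None,fx=6,fy=6,interpolation=cv2.INTER_CUBIC)[:600,:720])
cv2.imwrite("pics/top0_m.png",cv2.resize(im[120:260,255:425],None,fx=4.2,fy=4.2,interpolation=cv2.INTER_CUBIC))
im=cv2.imread("pics/scene0.png")
cv2.imwrite("pics/scene0_st.png",cv2.resize(im[150:250,390:500],None,fx=6,fy=6,interpolation=cv2.INTER_CUBIC))
for p in [(217,270),(205,222),(192,225),(160,287),(168,254)]: print(p,onz("top",p,0.03))
E
```

```text
(217, 270) [0.44195036 0.3874587  0.03      ]
(205, 222) [0.59548444 0.42814261 0.03      ]
(192, 225) [0.58646028 0.46937679 0.03      ]
(160, 287) [0.39149242 0.56499906 0.03      ]
(168, 254) [0.49484673 0.54308438 0.03      ]
```

View pics/top0_st.png

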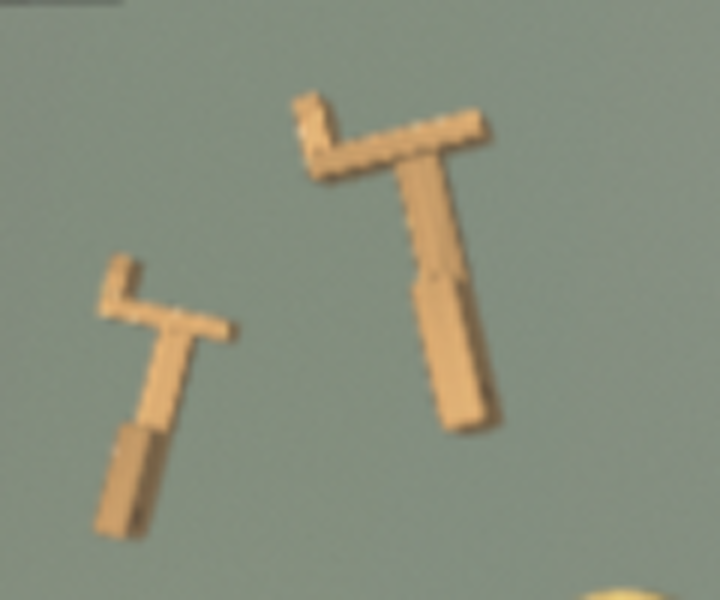

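View pics/top0_m.png

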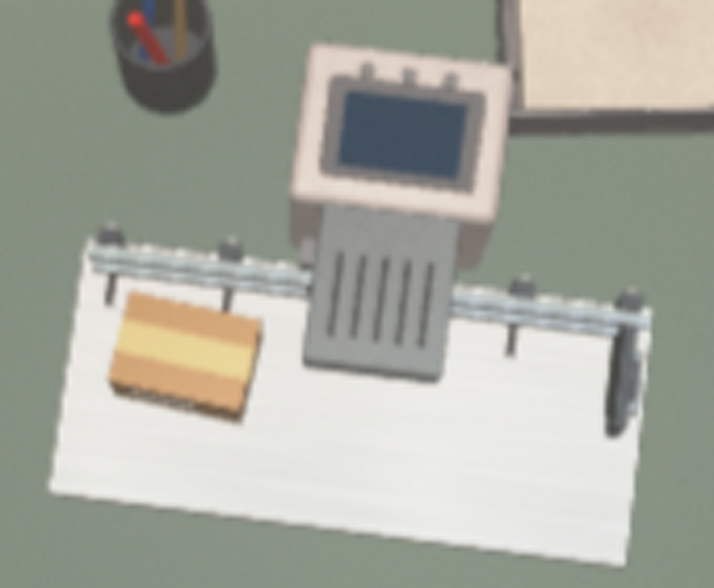

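View pics/scene0_st.png

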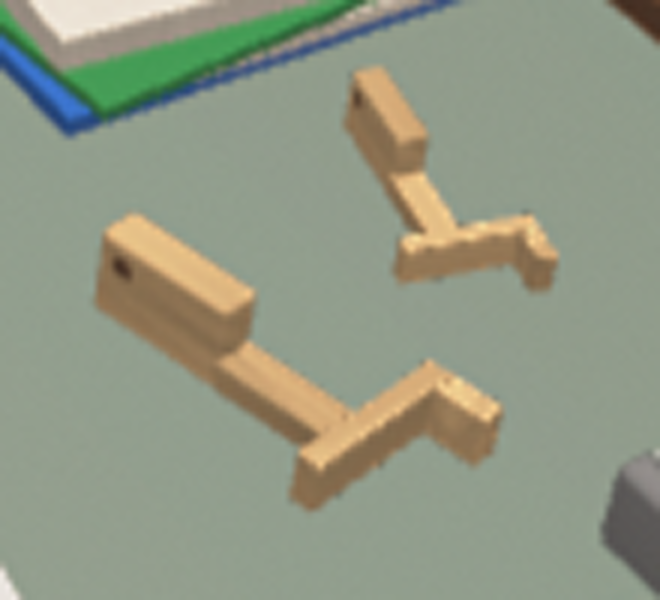

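```bash
python3 - <<'E'
from h import *
st=ctrl.get_state()
from scipy.spatial.transform import Rotation as Ro
R=Ro.from_rotvec(st["tool_rot"]).as_matrix(); print("toolR\n",R.round(3))
o,_=ray("wrist",(315,244)); print("wristcam in tool",R.T@(o-st["position"]))
f=lambda p,s,o:(p[0]/s+o[0],p[1]/s+o[1])
S=lambda p:f((p[0]-2.5,p[1]-2.5),6,(140,200))
print("STICK grip top z=.05")
for p in [(445,430),(488,420),(415,283),(455,275)]: print(p,onz("top",S(p),.05).round(4))
print("nose z=.03")
for p in [(293,100),(320,92),(318,180),(480,108),(490,138),(335,148)]: print(p,onz("top",S(p),.03).round(4))
print("small")
for p in [(100,530),(130,538),(100,312),(237,325),(110,258)]: print(p,onz("top",S(p),.02).round(4))
im=cv2.imread("pics/top0.png"); hsv=cv2.cvtColor(im,cv2.COLOR_BGR2HSV)
m=((hsv[...,1]<25)&(hsv[...,2]>170)).astype(np.uint8); m[:170]=0;m[260:]=0;m[:,:262]=0;m[:,415:]=0
cn=max(cv2.findContours(m,0,2)[0],key=cv2.contourArea); print("bed area",cv2.contourArea(cn))
for name in ["approx"]:
    ap=cv2.approxPolyDP(cn,4,True)[:,0]; print(ap.tolist())
# line fits: near edge, left and right
pts=cn[:,0].astype(float)
def fit(sel):
    v=cv2.fitLine(sel.astype(np.float32),cv2.DIST_HUBER,0,.01,.01).ravel(); return v
near=[];left=[];right=[]
for u in range(272,402):
    r=np.where(m[:,u])[0].max(); near.append((u,r+.5))
for v in range(195,232):
    left.append((np.where(m[v])[0].min()-.5,v))
for v in range(205,243):
    right.append((np.where(m[v])[0].max()+.5,v))
L=[fit(np.array(a)) for a in (near,left,right)]
def X(a,b):
    A=np.array([[a[0],-b[0]],[a[1],-b[1]]]); s=np.linalg.solve(A,[b[2]-a[2],b[3]-a[3]]); return (a[2]+s[0]*a[0],a[3]+s[0]*a[1])
c1=X(L[0],L[1]);c2=X(L[0],L[2]); w1=onz("top",c1,.02);w2=onz("top",c2,.02)
print("near left (x-180,y230)",c1,w1,"near right (-180,-210)",c2,w2,"len",np.linalg.norm(w1-w2))
y=(w1-w2)/np.linalg.norm(w1-w2); print("yaw",np.arctan2(-y[0],y[1]))
x=np.array([y[1],-y[0],0]); print("nozzle", w2+x*.18+y*.21, w1+x*.18-y*.23)
E
```

```text
toolR
 [[-0.913  0.408 -0.   ]
 [ 0.408  0.913 -0.001]
 [-0.    -0.001 -1.   ]]
wristcam in tool [ 0.08012941 -0.00104054 -0.16222176]
STICK grip top z=.05
(445, 430) [0.4367 0.3928 0.05  ]
(488, 420) [0.4415 0.3707 0.05  ]
(415, 283) [0.5133 0.4097 0.05  ]
(455, 275) [0.5172 0.3889 0.05  ]
nose z=.03
(293, 100) [0.615  0.4815 0.03  ]
(320, 92) [0.6191 0.4672 0.03  ]
(318, 180) [0.5717 0.4672 0.03  ]
(480, 108) [0.609  0.3819 0.03  ]
(490, 138) [0.5928 0.3763 0.03  ]
(335, 148) [0.5887 0.4585 0.03  ]
small
(100, 530) [0.3892 0.5803 0.02  ]
(130, 538) [0.3848 0.5644 0.02  ]
(100, 312) [0.5043 0.5842 0.02  ]
(237, 325) [0.4962 0.5112 0.02  ]
(110, 258) [0.5331 0.5798 0.02  ]
bed area 6036.0
[[275, 178], [268, 237], [403, 254], [409, 193], [363, 188], [406, 196], [408, 211], [399, 224], [401, 198], [363, 193], [360, 209], [328, 208], [326, 189], [310, 187], [318, 201], [309, 221], [279, 210], [286, 188], [307, 192], [308, 186], [276, 181], [328, 185]]
near left (x-180,y230) (np.float32(265.5965), np.float32(236.78615)) [0.5463549  0.23633617 0.02      ] near right (-180,-210) (np.float32(403.70163), np.float32(254.59795)) [ 0.48247941 -0.20099313  0.02      ] len 0.4419694549633792
yaw -0.14503257496248984
nozzle [ 0.6909398  -0.01921232  0.02      ] [ 0.69122444 -0.01726354  0.02      ]
```

Candidates for the stick: the large one at top pixel (213,245), and the small one at (167,267). The large one's grip top is 78 mm long and its cheek 93 mm, which matches the description (80 / 94). The small one is about 3/4 size. I choose the large one, grip centre (0.477, 0.391), yaw 0.227.

```bash
cat >> h.py <<'E'
from scipy.spatial.transform import Rotation as Ro
def delta(pos,yaw):
    s=ctrl.get_state(); R0=Ro.from_rotvec(s["tool_rot"]).as_matrix()
    c,n=np.cos(yaw),np.sin(yaw); R1=np.array([[c,n,0],[n,-c,0],[0,0,-1.]])
    rv=np.degrees(Ro.from_matrix(R0.T@R1).as_rotvec()); d=R0.T@(np.array(pos)-s["position"])*1000
    print("delta turn",rv.round(2),"shift",d.round(2)," tool yaw now",np.degrees(np.arctan2(R0[1,0],R0[0,0])).round(2),"pos",np.round(s["position"],4),"t",round(s["time"],2)); return rv,d
E
python3 - <<'E'
from h import *
delta((.477,.391,.15),.227)
E
```

```text
delta turn [-3.0000e-02  1.0000e-01  1.4294e+02] shift [-276.15  -98.04   71.91]  tool yaw now 155.95 pos [0.2648 0.5932 0.2217] t 0.15
```

Call:
{"method": "step_arm", "body": {
  "deltas": [
    [0,0,10,-34,-12,9,87],
    [0,0,20,-69,-24,18,87],
    [0,0,30,-104,-37,27,87],
    [0,0,40,-138,-49,36,87],
    [0,0,50,-173,-61,45,87],
    [0,0,60,-207,-73,54,87],
    [0,0,70,-242,-86,63,87],
    [0,0,80,-276,-98,72,87]
  ],
  "newtons": 50
}}

```text
time: 1.15
position: [0.4777, 0.3905, 0.15]
tool_rot: [2.482, 1.926, -0.001]
ft_force: [0.8, 0.5, -0.8]
grip_width: 0.999
```

Call:
{"method": "step_arm", "body": {
  "deltas": [
    [0,0,10,0,0,0,87],
    [0,0,20,0,0,0,87],
    [0,0,30,0,0,0,87],
    [0,0,40,0,0,0,87],
    [0,0,50,0,0,0,87],
    [0,0,60,0,0,0,87],
    [0,0,63,0,0,0,87],
    [0,0,63,0,0,0,87]
  ]
}}

```text
time: 2.15
position: [0.4768, 0.3915, 0.1502]
tool_rot: [3.121, 0.355, -0.001]
ft_force: [-0.6, 0.0, 0.7]
grip_width: 1.002
```

```bash
python3 - <<'E'
from h import *
c=optics.get_calibration("wrist"); im=optics.get_image("wrist"); cv2.imwrite("pics/w1.png",im[:,:,::-1])
delta((.477,.391,.15),.227)
np.savez("w1.npz",**c); print(ctrl.get_state()["joint_positions"])
E
```

```text
delta turn [0.01 0.02 0.01] shift [0.01 0.56 0.32]  tool yaw now 13.02 pos [0.4769 0.3915 0.1503] t 2.2
[-1.05601335  0.30505128  0.39436709  1.64448191 -0.12324441  1.21707627
 -1.97880653]
```

View pics/w1.png

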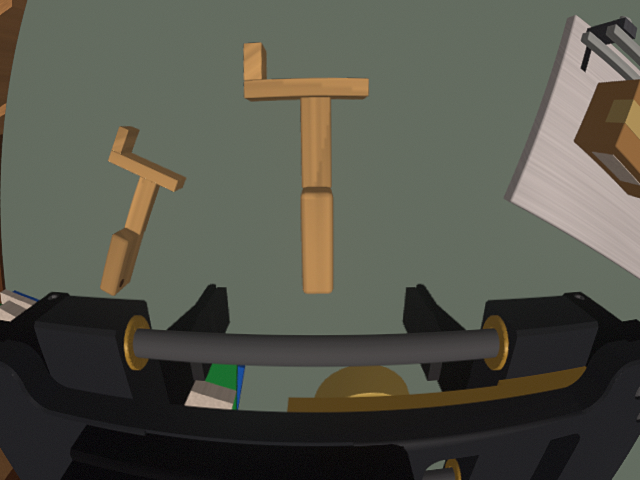

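```bash
python3 - <<'E'
from h import *
c=dict(np.load("w1.npz"))
P={k:onz("wrist",p,z,c) for k,p,z in [("fl",(302,192),.05),("fr",(331.5,192),.05),("bl",(304,293),.05),("br",(332.5,293),.05),("ny",(369,80),.03),("corner_in",(265,79),.03),("outer",(245,98),.03),("cr",(368,97),.03)]}
for k,v in P.items(): print(k,v.round(4))
m=(P["fl"]+P["fr"]+P["bl"]+P["br"])/4; print("mid",m)
d=(P["fl"]+P["fr"]-P["bl"]-P["br"])/2; print(np.arctan2(d[1],d[0]),np.linalg.norm(d))
d=P["outer"]-P["cr"]; print(np.arctan2(-d[0],d[1]),np.linalg.norm(d))
E
```

```text
fl [0.513  0.4087 0.05  ]
fr [0.5177 0.3882 0.05  ]
bl [0.4367 0.3905 0.05  ]
br [0.4416 0.3689 0.05  ]
ny [0.6054 0.379  0.03  ]
corner_in [0.5887 0.455  0.03  ]
outer [0.5715 0.4667 0.03  ]
cr [0.5924 0.3768 0.03  ]
mid [0.47725147 0.38908367 0.05      ]
0.24168760138296255 0.07843934115211378
0.22786656785211462 0.09235839163061502
```

Call:
{"method": "step_arm", "body": {
  "deltas": [
    [0,0,0,0,1.5,20,87],
    [0,0,0,0,1.5,45,87],
    [0,0,0,0,1.5,70,87],
    [0,0,0,0,1.5,95,87],
    [0,0,0,0,1.5,117,87],
    [0,0,0,0,1.5,132,87],
    [0,0,0,0,1.5,138,87],
    [0,0,0,0,1.5,138,87]
  ]
}}

```text
time: 3.2
position: [0.4774, 0.39, 0.0124]
tool_rot: [3.121, 0.354, -0.0]
ft_force: [0.3, 0.0, 0.4]
grip_width: 1.0
```

Call:
{"method": "step_arm", "body": {
  "deltas": [
    [0,0,0,0,0,0,30],
    [0,0,0,0,0,0,30],
    [0,0,0,0,0,0,20],
    [0,0,0,0,0,0,10],
    [0,0,0,0,0,0,10],
    [0,0,0,0,0,0,10],
    [0,0,0,0,0,0,10],
    [0,0,0,0,0,0,10]
  ],
  "newtons": 55
}}

```text
time: 4.2
position: [0.4774, 0.3902, 0.0126]
tool_rot: [-3.121, -0.354, -0.0]
ft_force: [-0.1, 0.3, -0.1]
grip_width: 0.269
```

Call:
{"method": "step_arm", "body": {
  "deltas": [
    [0,0,0,0,0,-10,10],
    [0,0,0,0,0,-28,10],
    [0,0,0,0,0,-48,10],
    [0,0,0,0,0,-68,10],
    [0,0,0,0,0,-88,10],
    [0,0,0,0,0,-100,10],
    [0,0,0,0,0,-105,10],
    [0,0,0,0,0,-105,10]
  ]
}}

```text
time: 5.2
position: [0.4773, 0.3901, 0.1175]
tool_rot: [3.122, 0.354, -0.0]
ft_force: [0.0, -0.3, -2.5]
grip_width: 0.272
```

```bash
python3 - <<'E'
from h import *
c=optics.get_calibration("wrist"); im=optics.get_image("wrist"); cv2.imwrite("pics/w2.png",im[:,:,::-1]); np.savez("w2.npz",**c)
delta((.477,.391,.15),.227); print(ctrl.get_state()["ft_force"],ctrl.get_state()["torque"])
im=cv2.imread("pics/scene0.png")
cv2.imwrite("pics/scene0_m.png",cv2.resize(im[225:365,220:420],None,fx=4,fy=4,interpolation=cv2.INTER_CUBIC))
E
```

```text
delta turn [ 0.03  0.05 -0.06] shift [  0.19  -1.08 -33.01]  tool yaw now 12.95 pos [0.477  0.3899 0.117 ] t 5.25
[ 0.61809802 -0.26947218 -1.38114867] [-0.09360039  0.23208567 -0.02975926]
```

View pics/w2.png

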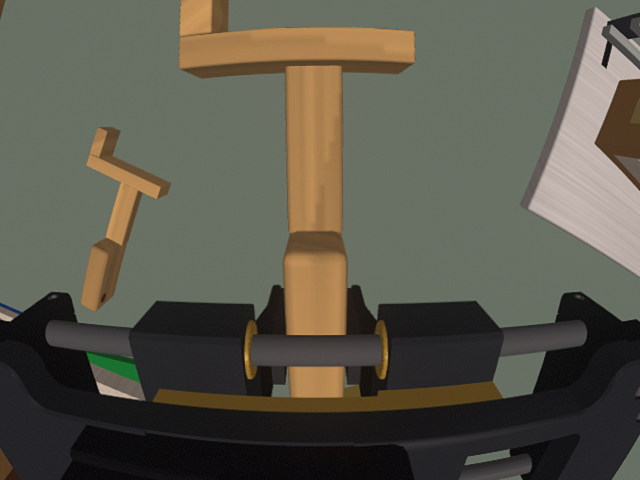

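View pics/scene0_m.png

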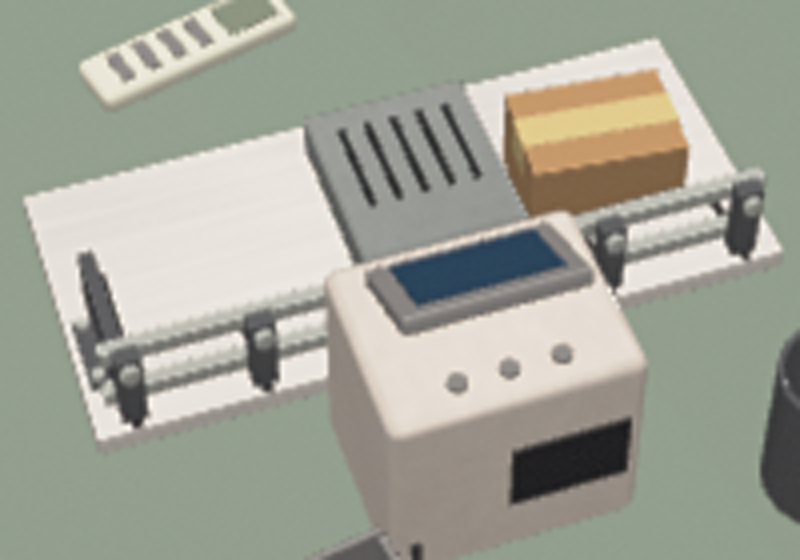

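```bash
cat >> h.py <<'E'
YAW=-0.145; NOZ=np.array([.691,-.018,.02])
def c2w(p): 
    c,n=np.cos(YAW),np.sin(YAW); return NOZ+np.array([c*p[0]-n*p[1],n*p[0]+c*p[1],(p[2] if len(p)>2 else 0)])
def w2c(P):
    c,n=np.cos(YAW),np.sin(YAW); d=np.asarray(P)-NOZ; return np.array([c*d[0]+n*d[1],-n*d[0]+c*d[1],d[2]])
E
python3 - <<'E'
from h import *
M=lambda p:((p[0]-1.6)/4.2+255,(p[1]-1.6)/4.2+120)
print("carton top corners, coder mm:")
for n,p in [("trail rail",(132,293)),("lead rail",(262,320)),("lead near",(243,407)),("trail near",(110,378))]: print(n,(w2c(onz("top",M(p),.08))*1000).round(1))
print("bed far corners",(w2c(onz("top",M((88,238)),.02))*1000).round(1),(w2c(onz("top",M((652,308)),.02))*1000).round(1))
print("hood front",[(w2c(onz("top",M(p),.14))*1000).round(1) for p in [(303,362),(440,375)]])
print("rail upper bar z=.073", [(w2c(onz("top",M(p),.073))*1000).round(1) for p in [(92,262),(305,292),(450,311),(612,330),(92,252)]])
S=lambda p:((p[0]-1.5)/4+220,(p[1]-1.5)/4+225)
print("scene bed corners",[(w2c(onz("scene",S(p),.02))*1000).round(1) for p in [(25,198),(655,38),(782,252),(97,442)]])
print("scene carton top",[(w2c(onz("scene",S(p),.08))*1000).round(1) for p in [(505,97),(655,70),(688,148),(533,175)]])
c=dict(np.load("w2.npz")); R=12.95*np.pi/180; g=np.array([.477,.3899,.1046])
for q in [(125,40,30),(125,-40,30),(111,54,30),(111,-40,30),(111,54,0),(111,-40,0),(40,12,50),(40,-12,50)]:
    q=np.array(q)/1000; print((q*1000),proj("wrist",g+[np.cos(R)*q[0]-np.sin(R)*q[1],np.sin(R)*q[0]+np.cos(R)*q[1],q[2]],c).round(1))
E
```

```text
carton top corners, coder mm:
trail rail [-32.6 180.7  60. ]
lead rail [-40.5  82.9  60. ]
lead near [-106.8   88.1   60. ]
trail near [-97.9 187.7  60. ]
bed far corners [ 20.6 227.6   0. ] [  21.3 -209.7    0. ]
hood front [array([-80.9,  47.5, 120. ]), array([-77.8, -48.8, 120. ])]
rail upper bar z=.073 [array([-11.4, 214.3,  53. ]), array([-13.8,  54.4,  53. ]), array([-14.3, -53.7,  53. ]), array([ -13.3, -173.9,   53. ]), array([ -3.8, 215.4,  53. ])]
scene bed corners [array([-176.6, -211.8,    0. ]), array([-177.9,  224.6,    0. ]), array([ 21.8, 224.8,   0. ]), array([  22.4, -213.3,    0. ])]
scene carton top [array([-106.5,   87.4,   60. ]), array([-97.4, 185.6,  60. ]), array([-29.1, 178.3,  60. ]), array([-39.5,  80.3,  60. ])]
[125.  40.  30.] [211.7  29.4]
[125. -40.  30.] [414.7  28.8]
[111.  54.  30.] [178.1  65.8]
[111. -40.  30.] [415.3  61.8]
[111.  54.   0.] [200.   75.9]
[111. -40.   0.] [398.9  73.1]
[40. 12. 50.] [279.2 250.9]
[ 40. -12.  50.] [346.8 250.8]
```

```bash
python3 - <<'E'
from h import *
p=c2w((-253,156)) if 0 else c2w(np.array([-.253,.156])); p[2]=.117; print(p); delta(p,YAW)
print(onz("top",(243,316),.048), onz("top",(356,284),.018))
E
```

```text
[0.46319582 0.17291951 0.117     ]
delta turn [ 0.04  0.04 21.26] shift [-6.2100e+01  2.0834e+02  1.5000e-01]  tool yaw now 12.95 pos [0.477  0.3899 0.117 ] t 5.25
[0.29863166 0.30143881 0.048     ] [ 0.39214606 -0.04803027  0.018     ]
```

Call:
{"method": "step_arm", "body": {
  "deltas": [
    [0,0,2,-5,17,0,10],
    [0,0,5,-15,50,0,10],
    [0,0,9,-26,88,0,10],
    [0,0,13,-38,128,0,10],
    [0,0,17,-49,165,0,10],
    [0,0,20,-58,194,0,10],
    [0,0,21.3,-62,208,0,10],
    [0,0,21.3,-62,208,0,10]
  ]
}}

```text
time: 6.25
position: [0.4637, 0.1731, 0.1177]
tool_rot: [-3.132, 0.23, -0.0]
ft_force: [-0.1, 0.3, -1.8]
grip_width: 0.271
```

```bash
python3 - <<'E'
from h import *
c=optics.get_calibration("wrist"); im=optics.get_image("wrist"); cv2.imwrite("pics/w3.png",im[:,:,::-1]); np.savez("w3.npz",**c)
p=c2w(np.array([-.253,.156])); p[2]=.0425; delta(p,YAW); s=ctrl.get_state(); print(s["ft_force"],s["torque"])
E
```

```text
delta turn [-0.06 -0.02 -0.  ] shift [-0.27  1.55 75.2 ]  tool yaw now -8.31 pos [0.4637 0.1743 0.1177] t 6.3
[ 0.47257094  0.45131077 -1.56182973] [-0.07214979  0.24374091  0.02440839]
```

View pics/w3.png

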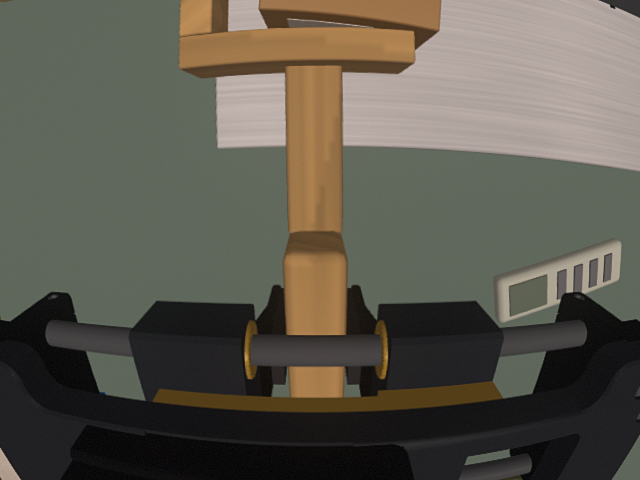

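```bash
python3 - <<'E'
from h import *
c=dict(np.load("w3.npz"))
for p,z in [((217,148),.02),((217,148),.0),((639,171),.02),((440,28),.02),((441,10),.08),((260,10),.08),((262,25),.02)]: print(p,z,(w2c(onz("wrist",p,z,c))*1000).round(1))
im=cv2.imread("pics/w3.png"); cv2.imwrite("pics/w3c.png",cv2.resize(im[0:90,160:480],None,fx=2.5,fy=2.5))
E
```

```text
(217, 148) 0.02 [-179.6  224.9   -0. ]
(217, 148) 0.0 [-180.3  230.2  -20. ]
(639, 171) 0.02 [-180. -148.    0.]
(440, 28) 0.02 [-89.7  65.9   0. ]
(441, 10) 0.08 [-97.4  85.4  60. ]
(260, 10) 0.08 [-101.3  184.6   60. ]
(262, 25) 0.02 [-91.9 192.    0. ]
```

View pics/w3c.png

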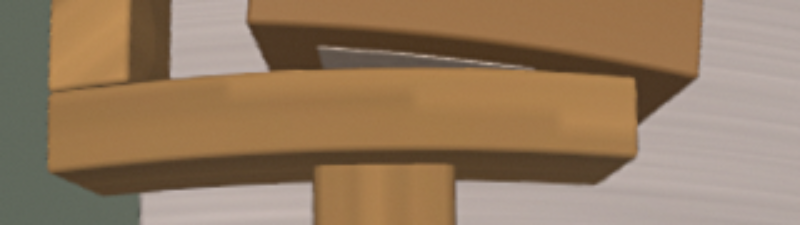

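Call:
{"method": "step_arm", "body": {
  "deltas": [
    [0,0,0,0,1,6,10],
    [0,0,0,0,2,18,10],
    [0,0,0,0,3,32,10],
    [0,0,0,0,4,46,10],
    [0,0,0,0,4,60,10],
    [0,0,0,0,4,70,10],
    [0,0,0,0,4,75,10],
    [0,0,0,0,4,75,10]
  ]
}}

```text
time: 7.3
position: [0.4629, 0.1695, 0.0423]
tool_rot: [3.133, -0.229, -0.0]
ft_force: [0.5, 0.0, -1.4]
grip_width: 0.27
```

```bash
cat >> h.py <<'E'
def where():
    s=ctrl.get_state(); R0=Ro.from_rotvec(s["tool_rot"]).as_matrix(); y=np.arctan2(R0[1,0],R0[0,0])
    ex=np.array([np.cos(y),np.sin(y),0]); ey=np.array([-ex[1],ex[0],0]); 
    P=w2c(s["position"]+ex*.125+ey*.04)*1000
    c,n=np.cos(YAW),np.sin(YAW); f=s["ft_force"]
    print("t%.2f cheek x %.1f heel y %.1f under z %.1f yawrel %.4f  F coder x %.2f y %.2f z %.2f T %s"%(s["time"],P[0],P[1],s["position"][2]*1000-12.5,y-YAW,c*f[0]+n*f[1],-n*f[0]+c*f[1],f[2],np.round(s["torque"],2)))
E
python3 -c "
from h import *
where(); cv2.imwrite('pics/w4.png',optics.get_image('wrist')[:,:,::-1]); where()"
```

```text
t7.30 cheek x -127.7 heel y 192.5 under z 29.8 yawrel -0.0008  F coder x 0.46 y 0.10 z -1.38 T [-0.06  0.24 -0.02]
t7.35 cheek x -127.4 heel y 192.6 under z 30.3 yawrel -0.0008  F coder x -0.05 y -0.53 z -1.21 T [-0.01  0.21  0.01]
```

View pics/w4.png

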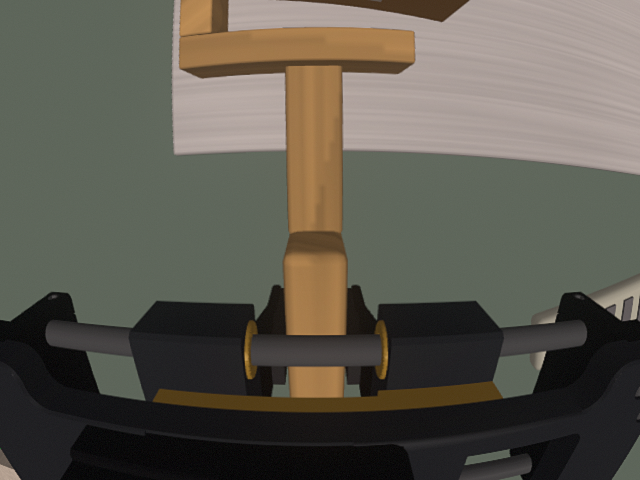

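Call:
{"method": "step_arm", "body": {
  "deltas": [
    [0,0,0,6,0,0,10],
    [0,0,0,13,0,0,10],
    [0,0,0,19,0,0,10],
    [0,0,0,24,0,0,10],
    [0,0,0,28,0,0,10],
    [0,0,0,32,0,0,10],
    [0,0,0,35,0,0,10],
    [0,0,0,37,0,0,10]
  ]
}}

```text
time: 8.35
position: [0.4997, 0.1642, 0.0425]
tool_rot: [-3.133, 0.229, 0.0]
ft_force: [-1.4, -1.1, -1.6]
grip_width: 0.275
```

```bash
python3 -c "
from h import *
where(); cv2.imwrite('pics/t5.png',cv2.resize(optics.get_image('top')[130:250,255:425,::-1],None,fx=4.5,fy=4.5,interpolation=2)); where()"
```

```text
t8.35 cheek x -90.6 heel y 192.5 under z 30.0 yawrel -0.0008  F coder x -1.18 y -1.30 z -1.58 T [-0.03  0.42  0.01]
t8.40 cheek x -90.4 heel y 192.5 under z 30.0 yawrel -0.0008  F coder x 0.04 y 1.54 z -2.23 T [-0.04  0.38 -0.02]
```

View pics/t5.png

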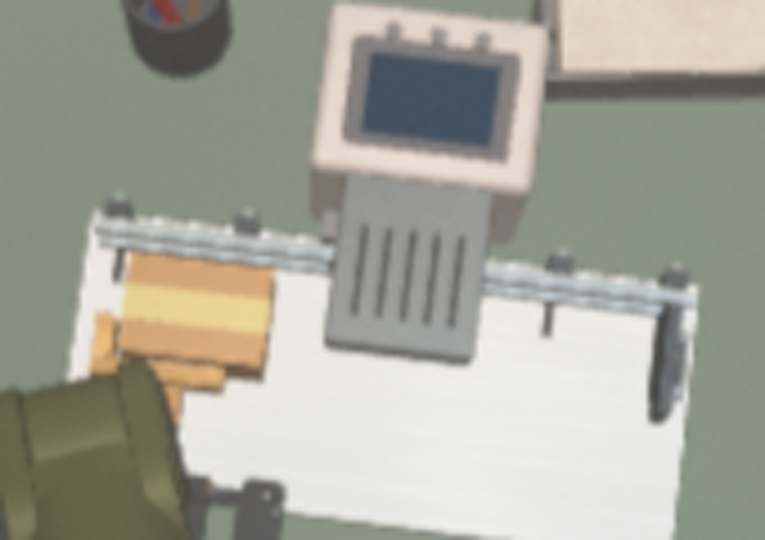

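Call:
{"method": "step_arm", "body": {
  "deltas": [
    [0,0,0,1,0,0,10],
    [0,0,0,2,0,0,10],
    [0,0,0,3,0,0,10],
    [0,0,0,4,0,0,10],
    [0,0,0,5,0,0,10],
    [0,0,0,5.5,0,0,10],
    [0,0,0,5.5,0,0,10],
    [0,0,0,5.5,0,0,10]
  ]
}}

```text
time: 9.4
position: [0.5052, 0.1634, 0.0426]
tool_rot: [-3.133, 0.229, -0.001]
ft_force: [-1.1, -0.9, -1.8]
grip_width: 0.27
```

```bash
python3 -c "
from h import *
where(); cv2.imwrite('pics/t6.png',cv2.resize(optics.get_image('top')[150:230,265:345,::-1],None,fx=7,fy=7,interpolation=2)); where()"
```

```text
t9.40 cheek x -85.1 heel y 192.6 under z 30.1 yawrel -0.0008  F coder x -0.97 y -1.03 z -1.81 T [ 0.01  0.32 -0.01]
t9.45 cheek x -85.0 heel y 192.5 under z 30.1 yawrel -0.0008  F coder x -1.05 y 0.72 z -2.70 T [ 0.03  0.35 -0.02]
```

View pics/t6.png

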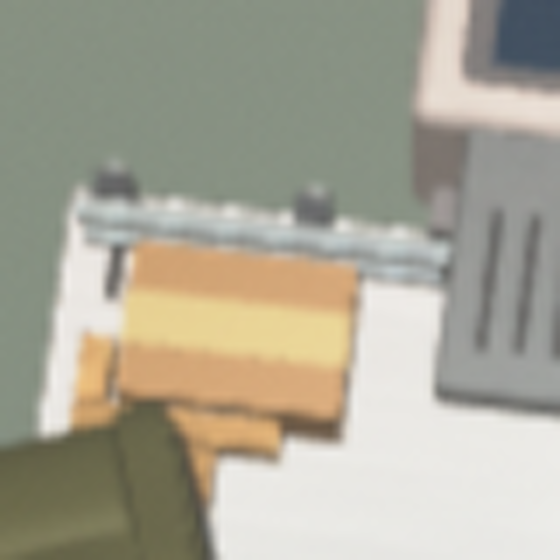

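Call:
{"method": "step_arm", "body": {
  "deltas": [
    [0,0,0,0.5,0,0,10],
    [0,0,0,1,0,0,10],
    [0,0,0,1.5,0,0,10],
    [0,0,0,2,0,0,10],
    [0,0,0,2.5,0,0,10],
    [0,0,0,3,0,0,10],
    [0,0,0,3,0,0,10],
    [0,0,0,3,0,0,10]
  ]
}}

```text
time: 10.45
position: [0.5081, 0.1629, 0.0426]
tool_rot: [-3.133, 0.229, -0.001]
ft_force: [-1.3, 0.5, -0.6]
grip_width: 0.272
```

```bash
python3 -c "
from h import *
where(); delta((0,0,0),YAW)"
```

```text
t10.45 cheek x -82.0 heel y 192.5 under z 30.1 yawrel -0.0008  F coder x -1.37 y 0.34 z -0.56 T [ 0.03  0.41 -0.03]
delta turn [-0.01 -0.02 -0.04] shift [-479.1   235.04   42.42]  tool yaw now -8.35 pos [0.5081 0.1629 0.0426] t 10.45
```

Call:
{"method": "step_arm", "body": {
  "deltas": [
    [0,0,0,0.5,0,0,10],
    [0,0,0,1,0,0,10],
    [0,0,0,1.5,0,0,10],
    [0,0,0,2,0,0,10],
    [0,0,0,2,0,0,10],
    [0,0,0,2,0,0,10],
    [0,0,0,2,0,0,10],
    [0,0,0,2,0,0,10]
  ]
}}

```text
time: 11.45
position: [0.5101, 0.1627, 0.0426]
tool_rot: [-3.133, 0.229, -0.0]
ft_force: [-1.0, -0.5, -1.3]
grip_width: 0.272
```

```bash
python3 -c "
from h import *
where(); cv2.imwrite('pics/t7.png',cv2.resize(optics.get_image('top')[150:230,265:345,::-1],None,fx=7,fy=7,interpolation=2)); where()"
```

```text
t11.45 cheek x -80.1 heel y 192.5 under z 30.1 yawrel -0.0008  F coder x -0.91 y -0.65 z -1.31 T [-0.    0.28  0.03]
t11.50 cheek x -80.1 heel y 192.5 under z 30.1 yawrel -0.0008  F coder x -0.50 y -0.44 z -2.28 T [-0.02  0.28 -0.05]
```

View pics/t7.png

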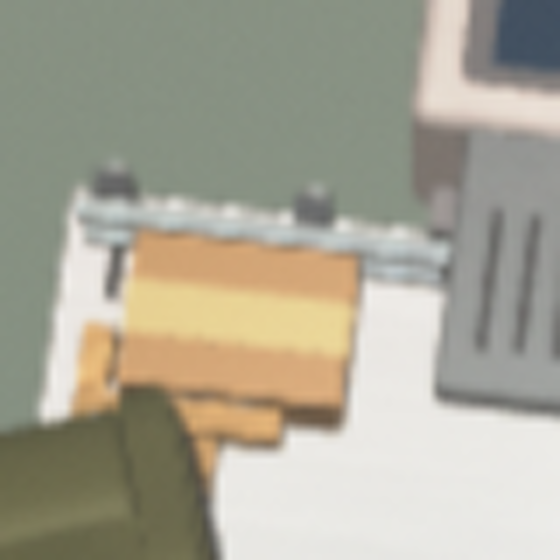

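Call:
{"method": "step_arm", "body": {
  "deltas": [
    [0,0,0,0.5,0,0,10],
    [0,0,0,1,0,0,10],
    [0,0,0,1.5,0,0,10],
    [0,0,0,2,0,0,10],
    [0,0,0,2.5,0,0,10],
    [0,0,0,2.5,0,0,10],
    [0,0,0,2.5,0,0,10],
    [0,0,0,2.5,0,0,10]
  ]
}}

```text
time: 12.5
position: [0.5125, 0.1623, 0.0426]
tool_rot: [-3.133, 0.229, -0.0]
ft_force: [-0.4, 0.4, -1.9]
grip_width: 0.271
```

```bash
python3 -c "
from h import *
where()"
```

```text
t12.50 cheek x -77.6 heel y 192.5 under z 30.1 yawrel -0.0008  F coder x -0.42 y 0.39 z -1.90 T [ 0.02  0.36 -0.02]
```

Call:
{"method": "step_arm", "body": {
  "deltas": [
    [0,0,0,0.5,0,0,10],
    [0,0,0,1,0,0,10],
    [0,0,0,1.5,0,0,10],
    [0,0,0,2,0,0,10],
    [0,0,0,2.5,0,0,10],
    [0,0,0,2.5,0,0,10],
    [0,0,0,2.5,0,0,10],
    [0,0,0,2.5,0,0,10]
  ]
}}

```text
time: 13.5
position: [0.5128, 0.1627, 0.042]
tool_rot: [-3.133, 0.228, 0.007]
ft_force: [-6.3, 1.9, 1.0]
grip_width: 0.273
```

```bash
python3 -c "
from h import *
where(); cv2.imwrite('pics/t8.png',cv2.resize(optics.get_image('top')[150:230,265:345,::-1],None,fx=7,fy=7,interpolation=2));cv2.imwrite('pics/s8.png',cv2.resize(optics.get_image('scene')[220:300,330:420,::-1],None,fx=7,fy=7,interpolation=2)); where()"
```

```text
t13.50 cheek x -77.4 heel y 193.0 under z 29.5 yawrel -0.0003  F coder x -6.46 y 0.96 z 1.04 T [ 0.25  1.48 -0.17]
t13.60 cheek x -77.4 heel y 193.0 under z 29.6 yawrel -0.0002  F coder x -7.38 y 1.01 z 0.85 T [ 0.31  1.47 -0.15]
```

View pics/t8.png

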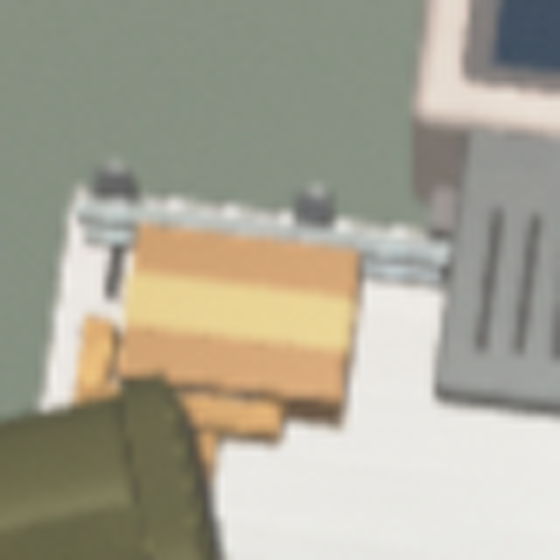

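View pics/s8.png

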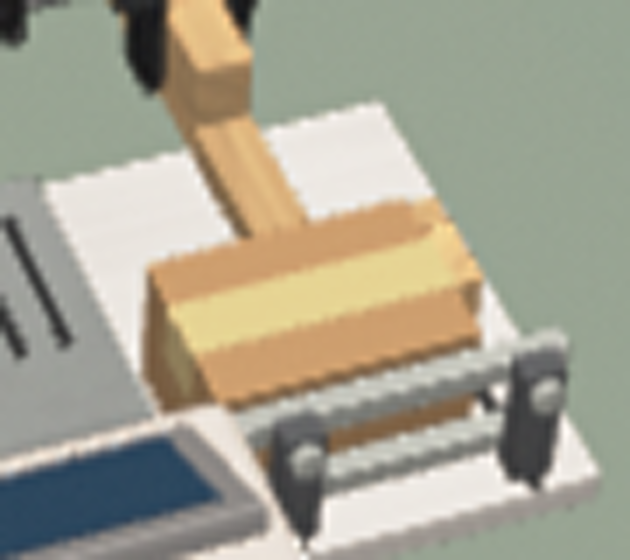

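Call:
{"method": "step_arm", "body": {
  "deltas": [
    [0,0,-0.3,0.8,0,0,10],
    [0,0,-0.3,0.8,2,0,10],
    [0,0,-0.3,0.8,4,0,10],
    [0,0,-0.3,0.8,6,0,10],
    [0,0,-0.3,0.8,8,0,10],
    [0,0,-0.3,0.8,10,0,10],
    [0,0,-0.3,0.8,12,0,10],
    [0,0,-0.3,0.8,14,0,10]
  ]
}}

```text
time: 14.6
position: [0.5102, 0.1504, 0.0414]
tool_rot: [-3.133, 0.216, 0.01]
ft_force: [-7.4, 4.7, -0.9]
grip_width: 0.27
```

```bash
python3 -c "
from h import *
where(); cv2.imwrite('pics/t9.png',cv2.resize(optics.get_image('top')[150:230,265:345,::-1],None,fx=7,fy=7,interpolation=2)); where()"
```

```text
t14.60 cheek x -78.5 heel y 181.5 under z 28.9 yawrel 0.0076  F coder x -8.03 y 3.61 z -0.94 T [1.1  1.91 0.25]
t14.65 cheek x -78.5 heel y 181.0 under z 28.9 yawrel 0.0071  F coder x -8.56 y 3.55 z -1.72 T [1.07 1.96 0.25]
```

View pics/t9.png

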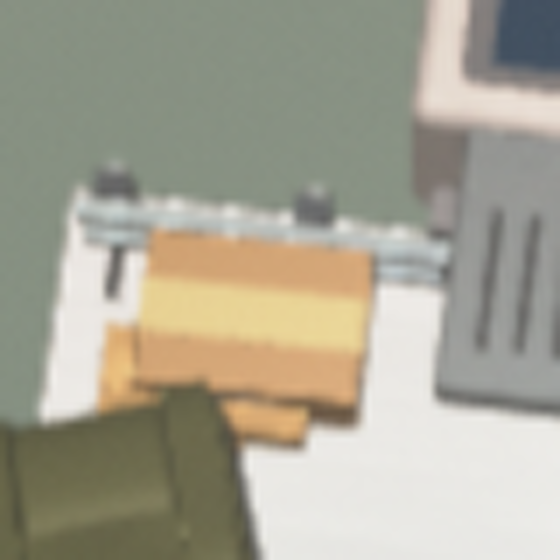

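Call:
{"method": "step_arm", "body": {
  "deltas": [
    [0,0,0.3,0,2,0,10],
    [0,0,0.3,0,4,0,10],
    [0,0,0.3,0,6,0,10],
    [0,0,0.3,0,8,0,10],
    [0,0,0.3,0,10,0,10],
    [0,0,0.3,0.2,12,0,10],
    [0,0,0.3,0.3,14,0,10],
    [0,0,0.3,0.3,16,0,10]
  ]
}}

```text
time: 15.65
position: [0.5082, 0.1347, 0.0415]
tool_rot: [-3.132, 0.223, 0.011]
ft_force: [-8.2, 6.0, -2.1]
grip_width: 0.272
```

```bash
python3 -c "
from h import *
where(); cv2.imwrite('pics/t10.png',cv2.resize(optics.get_image('top')[150:230,265:345,::-1],None,fx=7,fy=7,interpolation=2)); where()"
```

```text
t15.65 cheek x -78.1 heel y 165.0 under z 29.0 yawrel 0.0026  F coder x -8.96 y 4.79 z -2.09 T [1.1  2.01 0.34]
t15.70 cheek x -78.0 heel y 164.5 under z 28.9 yawrel 0.0022  F coder x -9.88 y 3.79 z -0.50 T [1.18 2.01 0.28]
```

View pics/t10.png

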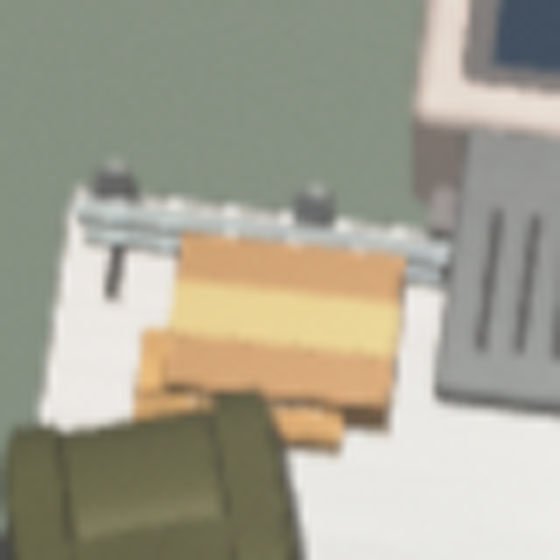

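```bash
cat >> h.py <<'E'
def cart(im):
    hsv=cv2.cvtColor(im,cv2.COLOR_RGB2HSV).astype(int)
    m=((hsv[...,0]>20)&(hsv[...,0]<32)&(hsv[...,1]>80)&(hsv[...,2]>150)).astype(np.uint8)
    m[:150]=0;m[240:]=0;m[:,:262]=0;m[:,412:]=0
    n,l,st,ce=cv2.connectedComponentsWithStats(m)
    if n<2: print("no tape"); return
    k=1+np.argmax(st[1:,4]); m=l==k
    g=im.astype(float); out=[]
    a,b=st[k,0],st[k,0]+st[k,2]
    us=np.arange(a+4,b-4)
    e1=[];e2=[]
    bl=g[...,2]; bl=(g[...,0]-g[...,2])/(g.sum(2)+1)
    sat=hsv[...,0]
    for u in us:
        r=np.where(m[:,u])[0]
        if len(r)<3: continue
        e1.append((u,r.min()-.5)); e2.append((u,r.max()+.5))
    for e in (e1,e2):
        v=cv2.fitLine(np.array(e,np.float32),cv2.DIST_HUBER,0,.01,.01).ravel()
        p=onz("top",(a,v[3]+(a-v[2])*v[1]/v[0]),.08);q=onz("top",(b,v[3]+(b-v[2])*v[1]/v[0]),.08)
        p=w2c(p);q=w2c(q); d=p-q
        print("tape edge: trail",(p[:2]*1000).round(1),"lead",(q[:2]*1000).round(1),"yaw %.4f"%np.arctan2(-d[0],d[1]))
E
python3 -c "
from h import *
im=cv2.imread('pics/top0.png')[:,:,::-1]; cart(np.ascontiguousarray(im))
for f in ['t7','t8','t9','t10']:
    z=cv2.imread(f'pics/{f}.png')[:,:,::-1]; z=cv2.resize(z,(80,80),interpolation=cv2.INTER_AREA); im=np.zeros((480,640,3),np.uint8); im[150:230,265:345]=z; print(f); cart(im)
"
```

```text
tape edge: trail [-55.5 186.9] lead [-63.3  86.1] yaw -0.0769
tape edge: trail [-75.  184.2] lead [-85.2  83.2] yaw -0.1006
t7
tape edge: trail [-35.6 189.8] lead [-33.2  90.1] yaw 0.0238
tape edge: trail [-53.9 187.2] lead [-55.5  87.1] yaw -0.0160
t8
tape edge: trail [-32.7 190.2] lead [-31.3  90.4] yaw 0.0139
tape edge: trail [-51.5 187.5] lead [-52.4  87.6] yaw -0.0094
t9
tape edge: trail [-34.2 183.7] lead [-31.7  84.1] yaw 0.0251
tape edge: trail [-53.8 180.9] lead [-51.4  81.5] yaw 0.0239
t10
tape edge: trail [-33.2 168.2] lead [-31.2  68.5] yaw 0.0199
tape edge: trail [-53.2 165.4] lead [-51.9  65.8] yaw 0.0129
```

```bash
cat >> h.py <<'E'
def edges(im,u0,u1,guess,z,half=3,ch=None):
    """sub-pixel near-horizontal edge: guess (v at u0, v at u1)"""
    g=cv2.GaussianBlur(im.astype(np.float32),(0,0),.7); e=[]
    for u in range(int(u0),int(u1)+1):
        vg=guess[0]+(u-u0)/(u1-u0)*(guess[1]-guess[0]); vs=np.arange(int(round(vg))-half,int(round(vg))+half+1)
        w=np.linalg.norm(g[vs+1,u]-g[vs-1,u],axis=1)**2; e.append((u,(w*vs).sum()/w.sum()))
    v=cv2.fitLine(np.array(e,np.float32),cv2.DIST_HUBER,0,.01,.01).ravel(); f=lambda u:v[3]+(u-v[2])*v[1]/v[0]
    p=w2c(onz("top",(u0,f(u0)),z));q=w2c(onz("top",(u1,f(u1)),z));d=p-q
    print("edge",(p[:2]*1000).round(1),(q[:2]*1000).round(1),"yaw %.4f"%np.arctan2(-d[0],d[1]))
E
python3 -c "
from h import *
im=optics.get_image('top'); cv2.imwrite('pics/T10.png',im[:,:,::-1])
S=lambda p:(p[0]/7+265-.43,p[1]/7+150-.43)
def E(a,b,z):
    a=S(a);b=S(b);u0=int(np.ceil(a[0]));u1=int(b[0]);k=(b[1]-a[1])/(b[0]-a[0]); edges(im,u0,u1,(a[1]+k*(u0-a[0]),a[1]+k*(u1-a[0])),z)
E((190,284),(395,301),.08)   # tape far edge
E((185,333),(385,353),.08)
for a,b in [((100,205),(440,240)),((100,218),(440,255))]: pass
edges(im,300,395,(236.8+(300-265.6)*.129,236.8+(395-265.6)*.129),.02)
edges(im,330,395,(236.8+(330-265.6)*.129,236.8+(395-265.6)*.129),.02)
cart(im)
"
```

```text
edge [-30.7 162.3] [-29.6  75. ] yaw 0.0134
edge [-55. 162.] [-53.5  75. ] yaw 0.0172
edge [-178.3  120.3] [-179.  -183.5] yaw -0.0025
edge [-179.    23.9] [-178.9 -183.4] yaw 0.0007
tape edge: trail [-33.3 168.2] lead [-30.6  68.6] yaw 0.0272
tape edge: trail [-52.7 165.5] lead [-52.4  65.8] yaw 0.0029
```

Call:
{"method": "step_arm", "body": {
  "deltas": [
    [0,0,0.2,0,0.5,0,10],
    [0,0,0.4,0,1,0,10],
    [0,0,0.6,0,1.5,0,10],
    [0,0,0.8,0,2,0,10],
    [0,0,0.8,0,2.5,0,10],
    [0,0,0.8,0,3,0,10],
    [0,0,0.8,0,3,0,10],
    [0,0,0.8,0,3,0,10]
  ]
}}

```text
time: 16.75
position: [0.5084, 0.1309, 0.0415]
tool_rot: [-3.131, 0.247, 0.009]
ft_force: [-6.2, 4.6, -1.9]
grip_width: 0.271
```

```bash
cat >> h.py <<'E'
def E7(im,a,b,z=.08):
    S=lambda p:(p[0]/7+265-.43,p[1]/7+150-.43)
    a=S(a);b=S(b);u0=int(np.ceil(a[0]));u1=int(b[0]);k=(b[1]-a[1])/(b[0]-a[0]); edges(im,u0,u1,(a[1]+k*(u0-a[0]),a[1]+k*(u1-a[0])),z)
E
python3 -c "
from h import *
im=optics.get_image('top'); cv2.imwrite('pics/T11.png',im[:,:,::-1])
cv2.imwrite('pics/t11.png',cv2.resize(im[150:230,265:345,::-1],None,fx=7,fy=7,interpolation=2)); where()
E7(im,(194,284),(397,303)); E7(im,(188,333),(388,355))
cv2.imwrite('pics/w11.png',optics.get_image('wrist')[:,:,::-1])
"
```

```text
t16.80 cheek x -76.7 heel y 159.4 under z 29.0 yawrel -0.0123  F coder x -6.74 y 4.11 z -2.59 T [0.91 1.63 0.26]
edge [-29.6 159.3] [-29.6  71.9] yaw -0.0001
edge [-53.9 159.1] [-53.7  74.9] yaw 0.0021
```

View pics/t11.png

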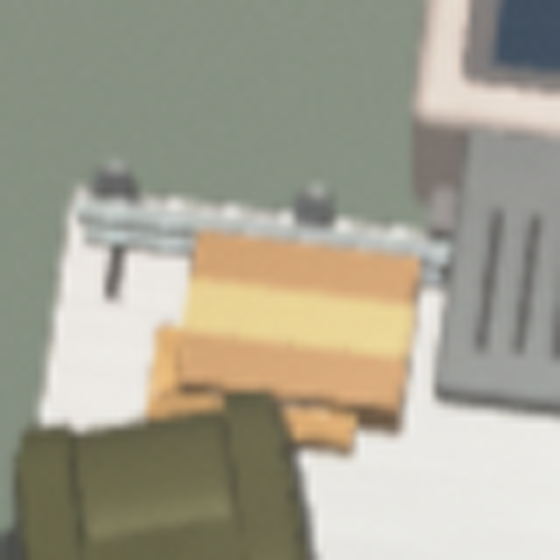

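View pics/w11.png

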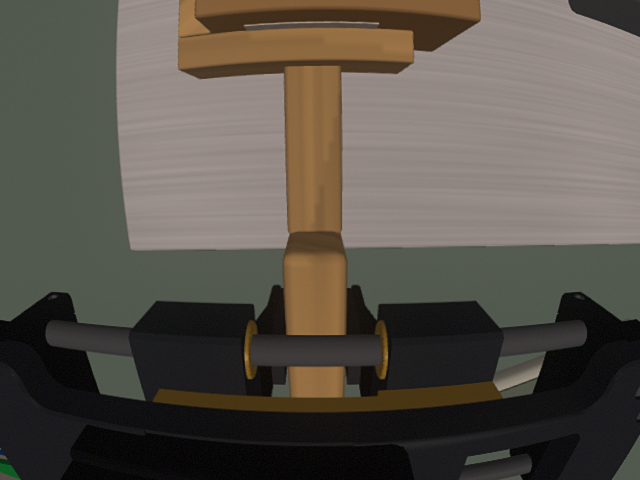

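Call:
{"method": "step_arm", "body": {
  "deltas": [
    [0,0,0,0.6,0,0,10],
    [0,0,0,1,1,0,10],
    [0,0,0,1.1,3,0,10],
    [0,0,0,1.1,5,0,10],
    [0,0,0,1.1,7,0,10],
    [0,0,0,1.1,9,0,10],
    [0,0,0,1.1,10,0,10],
    [0,0,0,1.1,11,0,10]
  ],
  "newtons": 60
}}

```text
time: 17.85
position: [0.5069, 0.1209, 0.0414]
tool_rot: [-3.13, 0.245, 0.011]
ft_force: [-9.3, 6.4, -1.5]
grip_width: 0.272
```

```bash
python3 -c "
from h import *
where()
im=optics.get_image('top'); cv2.imwrite('pics/T12.png',im[:,:,::-1])
cv2.imwrite('pics/t12.png',cv2.resize(im[150:230,265:345,::-1],None,fx=7,fy=7,interpolation=2)); where()
E7(im,(215,289),(415,307)); E7(im,(210,337),(410,359))
"
```

```text
t17.85 cheek x -76.8 heel y 149.4 under z 28.9 yawrel -0.0112  F coder x -10.16 y 5.00 z -1.51 T [1.21 2.02 0.38]
t17.90 cheek x -76.8 heel y 149.2 under z 28.9 yawrel -0.0113  F coder x -10.43 y 3.51 z -0.78 T [1.26 2.09 0.32]
edge [-29.7 149.9] [-29.7  65.6] yaw 0.0005
edge [-54.  149.7] [-53.9  62.4] yaw 0.0004
```

View pics/t12.png

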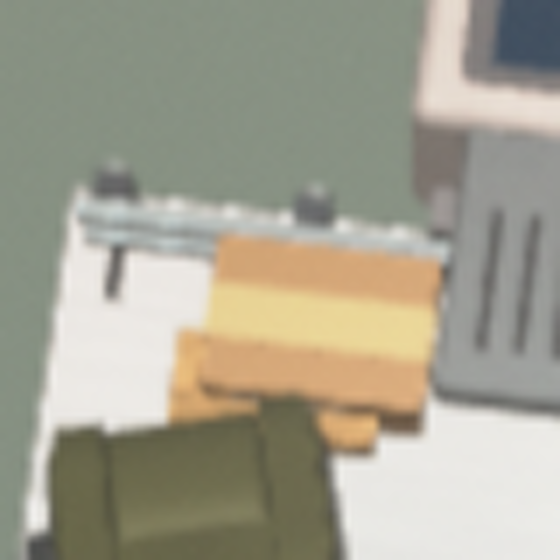

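Call:
{"method": "step_arm", "body": {
  "deltas": [
    [0,0,0,0,1,0,10],
    [0,0,0,0,3,0,10],
    [0,0,0,0,5,0,10],
    [0,0,0,0.1,7,0,10],
    [0,0,0,0.1,9,0,10],
    [0,0,0,0.1,11,0,10],
    [0,0,0,0.1,13,0,10],
    [0,0,0,0.1,14,0,10]
  ]
}}

```text
time: 18.9
position: [0.5048, 0.1062, 0.0414]
tool_rot: [-3.131, 0.247, 0.011]
ft_force: [-8.3, 4.5, -0.7]
grip_width: 0.272
```

```bash
python3 -c "
from h import *
where()
im=optics.get_image('top'); cv2.imwrite('pics/T13.png',im[:,:,::-1])
cv2.imwrite('pics/t13.png',cv2.resize(im[150:230,265:345,::-1],None,fx=7,fy=7,interpolation=2)); where()
E7(im,(245,291),(430,308)); E7(im,(240,340),(430,360))
"
```

```text
t18.90 cheek x -76.7 heel y 134.4 under z 28.9 yawrel -0.0122  F coder x -8.88 y 3.24 z -0.71 T [0.96 1.96 0.24]
t18.95 cheek x -76.7 heel y 134.2 under z 28.9 yawrel -0.0124  F coder x -9.94 y 4.10 z 0.26 T [0.96 1.98 0.28]
edge [-29.6 137.4] [-29.6  59.4] yaw -0.0005
edge [-53.9 137.2] [-53.7  56.3] yaw 0.0020
```

View pics/t13.png

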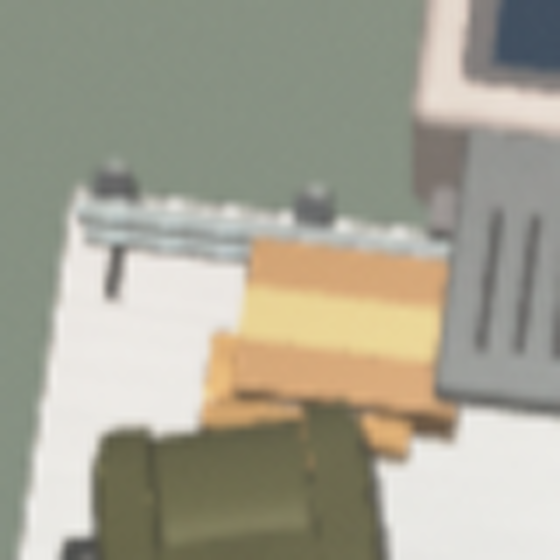

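Call:
{"method": "step_arm", "body": {
  "deltas": [
    [0,0,0,0.1,2,0,10],
    [0,0,0,0.2,4,0,10],
    [0,0,0,0.2,6,0,10],
    [0,0,0,0.3,8,0,10],
    [0,0,0,0.3,10,0,10],
    [0,0,0,0.3,12,0,10],
    [0,0,0,0.4,14,0,10],
    [0,0,0,0.4,16,0,10]
  ]
}}

```text
time: 19.95
position: [0.5026, 0.0904, 0.0414]
tool_rot: [-3.131, 0.246, 0.012]
ft_force: [-9.9, 4.6, -0.3]
grip_width: 0.275
```

```bash
python3 -c "
from h import *
where()
im=optics.get_image('top'); cv2.imwrite('pics/T14.png',im[:,:,::-1])
cv2.imwrite('pics/t14.png',cv2.resize(im[150:230,265:345,::-1],None,fx=7,fy=7,interpolation=2)); where()
E7(im,(280,294),(430,308)); E7(im,(272,343),(430,360))
"
```

```text
t19.95 cheek x -76.7 heel y 118.5 under z 28.9 yawrel -0.0121  F coder x -10.46 y 3.14 z -0.32 T [0.99 2.08 0.27]
t20.00 cheek x -76.7 heel y 118.1 under z 28.9 yawrel -0.0124  F coder x -9.60 y 3.82 z 0.28 T [1.04 2.01 0.3 ]
edge [-29.6 121.8] [-29.6  59.4] yaw 0.0010
edge [-53.6 121.7] [-53.9  56.2] yaw -0.0049
```

View pics/t14.png

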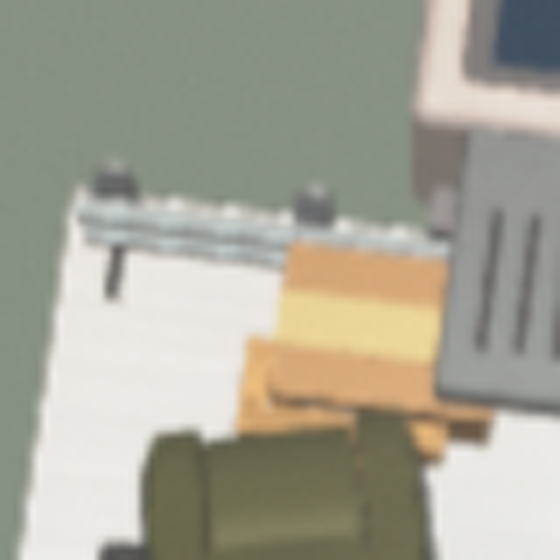

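Call:
{"method": "step_arm", "body": {
  "deltas": [
    [0,0,0,0,2.5,0,10],
    [0,0,0,0.1,5,0,10],
    [0,0,0,0.1,7.5,0,10],
    [0,0,0,0.2,10,0,10],
    [0,0,0,0.2,12.5,0,10],
    [0,0,0,0.3,15,0,10],
    [0,0,0,0.3,17.5,0,10],
    [0,0,0,0.3,20,0,10]
  ]
}}

```text
time: 21.0
position: [0.4996, 0.0706, 0.0414]
tool_rot: [-3.131, 0.246, 0.012]
ft_force: [-8.8, 4.2, 0.5]
grip_width: 0.274
```

```bash
python3 -c "
from h import *
where()
im=optics.get_image('top'); cv2.imwrite('pics/T15.png',im[:,:,::-1])
cv2.imwrite('pics/t15.png',cv2.resize(im[150:230,265:345,::-1],None,fx=7,fy=7,interpolation=2)); where()
E7(im,(320,297),(430,308)); E7(im,(314,347),(430,360))
cv2.imwrite('pics/w15.png',optics.get_image('wrist')[:,:,::-1])
"
```

```text
t21.00 cheek x -76.7 heel y 98.5 under z 28.9 yawrel -0.0121  F coder x -9.32 y 2.88 z 0.49 T [1.   2.04 0.26]
t21.05 cheek x -76.6 heel y 98.0 under z 28.9 yawrel -0.0126  F coder x -9.73 y 2.52 z 0.68 T [1.05 2.04 0.25]
edge [-28.  103.3] [-30.1  59.3] yaw -0.0494
edge [-53.3 103. ] [-54.2  56.2] yaw -0.0196
```

View pics/t15.png

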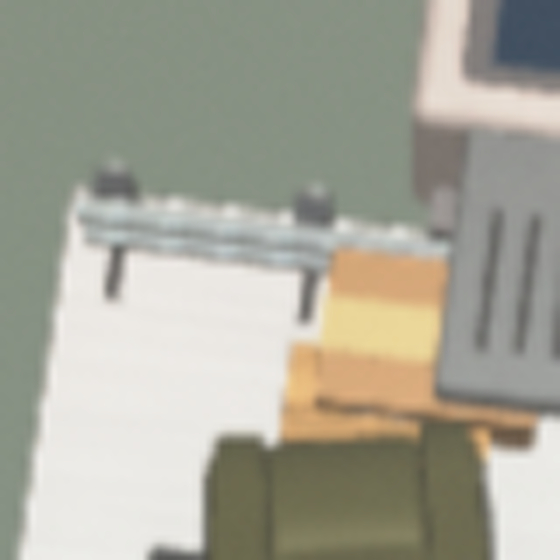

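View pics/w15.png

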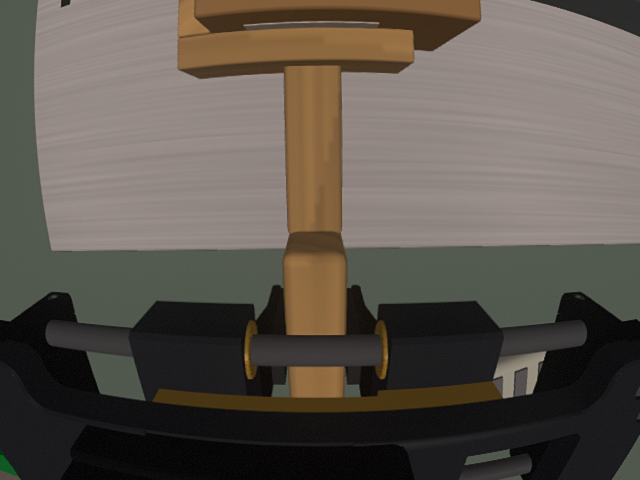

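Call:
{"method": "step_arm", "body": {
  "deltas": [
    [0,0,0,0,2.5,0,10],
    [0,0,0,0.1,5,0,10],
    [0,0,0,0.1,8,0,10],
    [0,0,0,0.2,11,0,10],
    [0,0,0,0.2,14,0,10],
    [0,0,0,0.3,17,0,10],
    [0,0,0,0.3,20,0,10],
    [0,0,0,0.4,23,0,10]
  ]
}}

```text
time: 22.1
position: [0.4962, 0.0479, 0.0413]
tool_rot: [-3.131, 0.246, 0.013]
ft_force: [-9.3, 5.2, -0.1]
grip_width: 0.271
```

```bash
cat > m.py <<'E'
from h import *
import sys
where(); im=optics.get_image('wrist'); k=sys.argv[1]
cv2.imwrite(f'pics/w{k}.png',im[:,:,::-1]); a=cv2.imread('pics/w15.png')[:110,150:540]; b=np.ascontiguousarray(im[:110,150:540,::-1])
cv2.imwrite(f'pics/wc{k}.png',cv2.resize(np.vstack([a,b]),None,fx=2,fy=2)); where()
E
python3 m.py 16
```

```text
t22.10 cheek x -76.8 heel y 75.6 under z 28.8 yawrel -0.0119  F coder x -9.96 y 3.79 z -0.07 T [1.12 2.11 0.39]
t22.15 cheek x -76.7 heel y 74.9 under z 28.8 yawrel -0.0124  F coder x -11.46 y 3.65 z 0.46 T [1.02 2.22 0.27]
```

View pics/wc16.png

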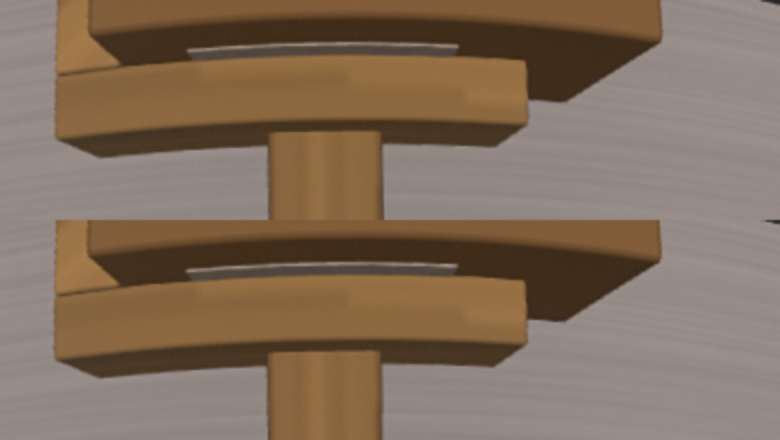

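Call:
{"method": "step_arm", "body": {
  "deltas": [
    [0,0,0.1,0,2.5,0,10],
    [0,0,0.2,0.1,5,0,10],
    [0,0,0.2,0.1,8,0,10],
    [0,0,0.2,0.1,11,0,10],
    [0,0,0.2,0.1,14,0,10],
    [0,0,0.2,0.2,17,0,10],
    [0,0,0.2,0.2,20,0,10],
    [0,0,0.2,0.2,22,0,10]
  ]
}}

```text
time: 23.15
position: [0.4931, 0.0258, 0.0413]
tool_rot: [-3.13, 0.251, 0.012]
ft_force: [-9.1, 4.4, 0.0]
grip_width: 0.273
```

```bash
python3 m.py 17
```

```text
t23.15 cheek x -76.5 heel y 52.9 under z 28.8 yawrel -0.0153  F coder x -9.64 y 3.09 z 0.01 T [1.01 2.01 0.5 ]
t23.20 cheek x -76.5 heel y 52.4 under z 28.8 yawrel -0.0157  F coder x -11.02 y 2.82 z -0.02 T [0.99 2.07 0.42]
```

View pics/wc17.png

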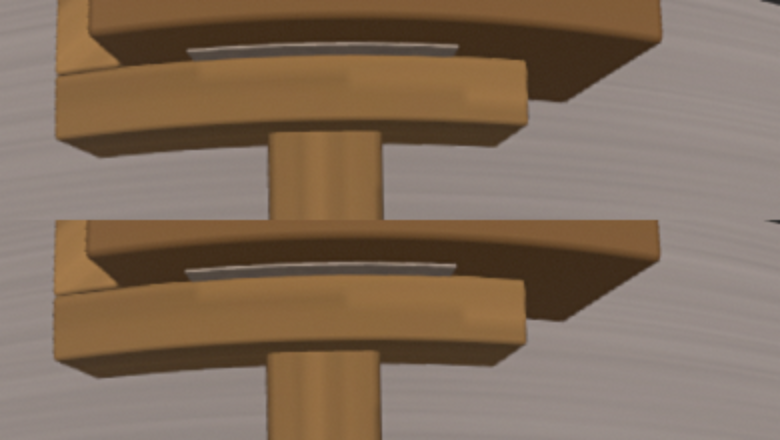

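Call:
{"method": "step_arm", "body": {
  "deltas": [
    [0,0,0,0,2,0,10],
    [0,0,0,0.1,4,0,10],
    [0,0,0,0.1,6,0,10],
    [0,0,0,0.2,8,0,10],
    [0,0,0,0.2,10,0,10],
    [0,0,0,0.2,12,0,10],
    [0,0,0,0.3,14,0,10],
    [0,0,0,0.3,16,0,10]
  ]
}}

```text
time: 24.2
position: [0.4907, 0.0101, 0.0413]
tool_rot: [-3.13, 0.251, 0.013]
ft_force: [-8.9, 5.5, 0.4]
grip_width: 0.27
```

```bash
python3 m.py 18
```

```text
t24.20 cheek x -76.7 heel y 37.0 under z 28.8 yawrel -0.0149  F coder x -9.63 y 4.19 z 0.36 T [1.09 2.07 0.58]
t24.25 cheek x -76.6 heel y 36.6 under z 28.8 yawrel -0.0153  F coder x -10.09 y 3.24 z 0.57 T [1.04 2.15 0.48]
```

View pics/wc18.png

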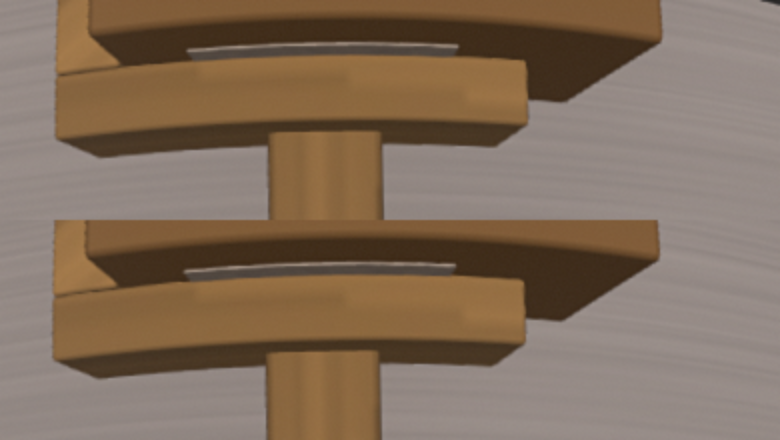

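Call:
{"method": "step_arm", "body": {
  "deltas": [
    [0,0,0,0,2.5,0,10],
    [0,0,0,0.1,5,0,10],
    [0,0,0,0.1,8,0,10],
    [0,0,0,0.2,11,0,10],
    [0,0,0,0.2,14,0,10],
    [0,0,0,0.2,17,0,10],
    [0,0,0,0.3,20,0,10],
    [0,0,0,0.3,23,0,10]
  ]
}}

```text
time: 25.25
position: [0.4876, -0.0123, 0.0413]
tool_rot: [-3.13, 0.251, 0.012]
ft_force: [-8.2, 5.1, 0.6]
grip_width: 0.272
```

```bash
python3 m.py 19
```

```text
t25.25 cheek x -76.5 heel y 14.4 under z 28.8 yawrel -0.0152  F coder x -8.87 y 3.83 z 0.60 T [1.17 1.88 0.41]
t25.30 cheek x -76.5 heel y 13.7 under z 28.8 yawrel -0.0156  F coder x -9.04 y 4.75 z -0.82 T [1.13 1.84 0.47]
```

View pics/wc19.png

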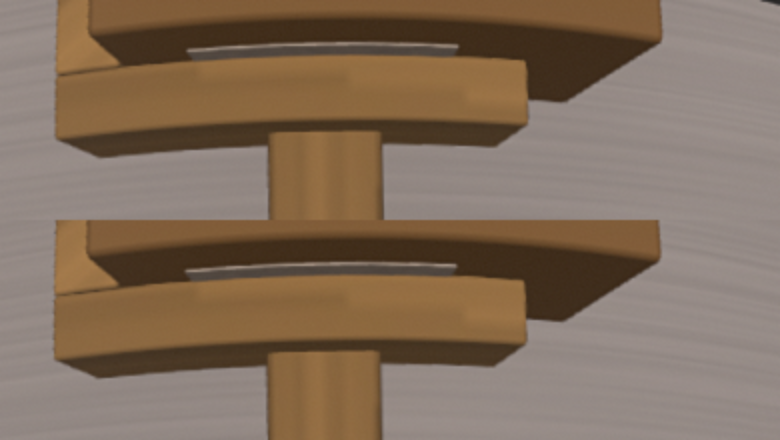

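Call:
{"method": "step_arm", "body": {
  "deltas": [
    [0,0,0,0,3,0,10],
    [0,0,0,0.1,6,0,10],
    [0,0,0,0.2,10,0,10],
    [0,0,0,0.2,14,0,10],
    [0,0,0,0.3,18,0,10],
    [0,0,0,0.3,22,0,10],
    [0,0,0,0.4,26,0,10],
    [0,0,0,0.5,30,0,10]
  ]
}}

```text
time: 26.3
position: [0.4832, -0.0421, 0.0413]
tool_rot: [-3.13, 0.251, 0.012]
ft_force: [-9.2, 6.4, 0.1]
grip_width: 0.269
```

```bash
python3 m.py 20
```

```text
t26.30 cheek x -76.5 heel y -15.7 under z 28.8 yawrel -0.0153  F coder x -10.06 y 5.03 z 0.15 T [1.13 1.82 0.42]
t26.35 cheek x -76.5 heel y -16.5 under z 28.8 yawrel -0.0159  F coder x -9.17 y 3.77 z -0.47 T [1.05 1.85 0.46]
```

Call:
{"method": "step_arm", "body": {
  "deltas": [
    [0,0,0,0,3,0,10],
    [0,0,0,0.1,6,0,10],
    [0,0,0,0.2,10,0,10],
    [0,0,0,0.2,14,0,10],
    [0,0,0,0.3,18,0,10],
    [0,0,0,0.3,22,0,10],
    [0,0,0,0.4,26,0,10],
    [0,0,0,0.4,28,0,10]
  ]
}}

```text
time: 27.35
position: [0.4792, -0.07, 0.0413]
tool_rot: [-3.13, 0.252, 0.012]
ft_force: [-7.8, 6.3, 0.1]
grip_width: 0.272
```

```bash
python3 m.py 21;  python3 -c "
from h import *
im=optics.get_image('top'); cv2.imwrite('pics/T21.png',im[:,:,::-1])
cv2.imwrite('pics/t21.png',cv2.resize(im[150:240,325:425,::-1],None,fx=6,fy=6,interpolation=2))"
```

```text
t27.35 cheek x -76.5 heel y -44.0 under z 28.8 yawrel -0.0157  F coder x -8.63 y 5.09 z 0.11 T [1.17 1.74 0.46]
t27.40 cheek x -76.5 heel y -44.4 under z 28.8 yawrel -0.0159  F coder x -8.95 y 3.66 z -0.37 T [1.09 1.78 0.45]
```

View pics/wc21.png

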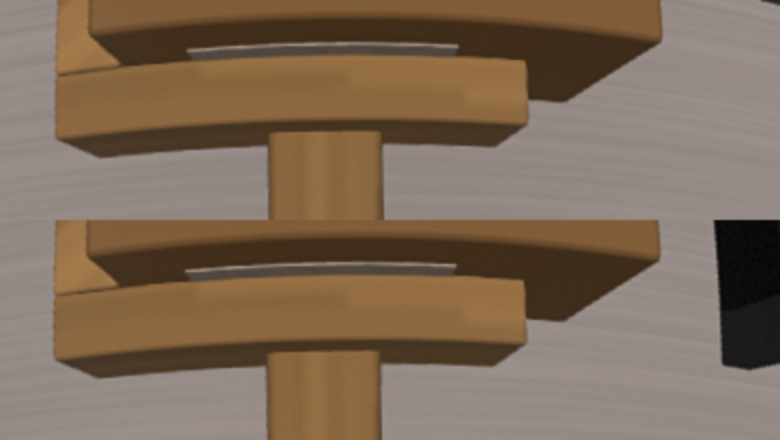

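View pics/t21.png

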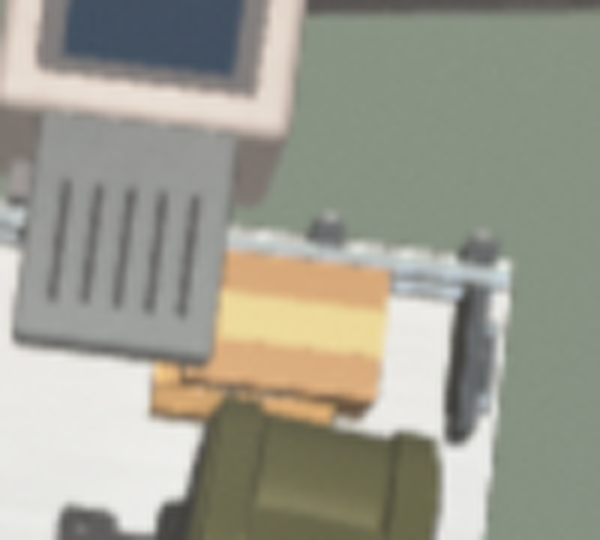

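Call:
{"method": "step_arm", "body": {
  "deltas": [
    [0,0,0,0,3,0,10],
    [0,0,0,0,6,0,10],
    [0,0,0,0,10,0,10],
    [0,0,0,0,14,0,10],
    [0,0,0,0,18,0,10],
    [0,0,0,0,22,0,10],
    [0,0,0,0,25,0,10],
    [0,0,0,0,28,0,10]
  ]
}}

```text
time: 28.45
position: [0.4751, -0.098, 0.0414]
tool_rot: [-3.13, 0.252, 0.01]
ft_force: [-6.9, 4.5, 0.9]
grip_width: 0.268
```

```bash
python3 m.py 22;  python3 -c "
from h import *
im=optics.get_image('top'); cv2.imwrite('pics/T22.png',im[:,:,::-1])
cv2.imwrite('pics/t22.png',cv2.resize(im[150:240,325:425,::-1],None,fx=6,fy=6,interpolation=2))
w=cv2.imread('pics/w22.png'); cv2.imwrite('pics/w22c.png',cv2.resize(w[:120,340:],None,fx=2.6,fy=2.6))"
```

```text
t28.45 cheek x -76.5 heel y -72.4 under z 28.9 yawrel -0.0158  F coder x -7.49 y 3.42 z 0.90 T [0.9  1.53 0.53]
t28.50 cheek x -76.5 heel y -73.0 under z 28.9 yawrel -0.0163  F coder x -7.27 y 3.84 z -0.99 T [0.89 1.55 0.5 ]
```

View pics/w22c.png

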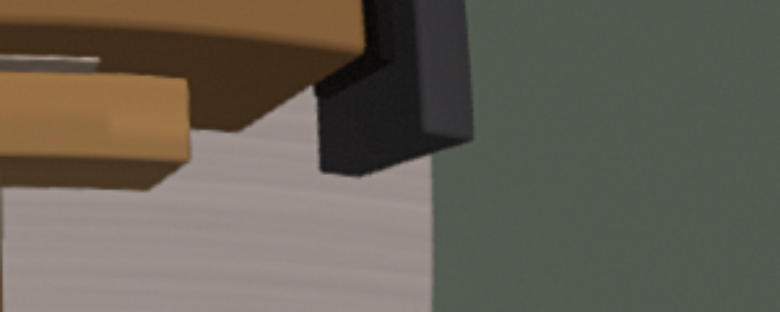

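View pics/t22.png

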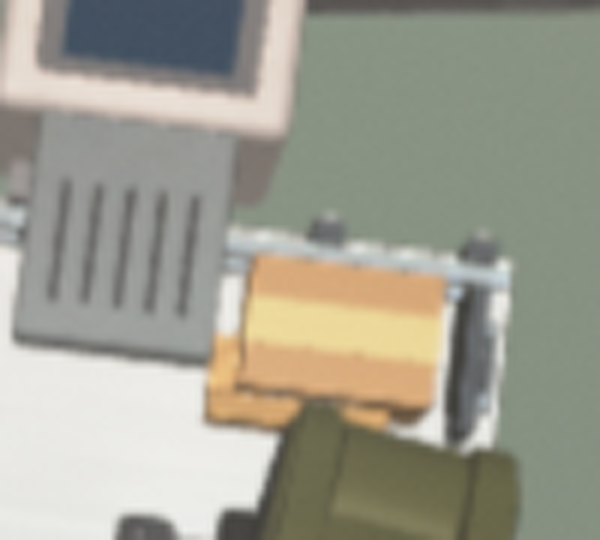

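Call:
{"method": "step_arm", "body": {
  "deltas": [
    [0,0,0,0.2,0.7,0,10],
    [0,0,0,0.2,1.4,0,10],
    [0,0,0,0.2,2.1,0,10],
    [0,0,0,0.2,2.8,0,10],
    [0,0,0,0.2,3.5,0,10],
    [0,0,0,0.2,4.2,0,10],
    [0,0,0,0.2,5,0,10],
    [0,0,0,0.2,5,0,10]
  ]
}}

```text
time: 29.55
position: [0.4743, -0.1029, 0.0413]
tool_rot: [-3.13, 0.252, 0.011]
ft_force: [-7.3, 5.0, -0.2]
grip_width: 0.27
```

```bash
python3 -c "
from h import *
where()"
```

```text
t29.55 cheek x -76.5 heel y -77.3 under z 28.8 yawrel -0.0159  F coder x -7.92 y 3.91 z -0.15 T [0.95 1.68 0.44]
```

Call:
{"method": "step_arm", "body": {
  "deltas": [
    [0,0,0,0,0.5,0,10],
    [0,0,0,0,1,0,10],
    [0,0,0,0,1.5,0,10],
    [0,0,0,0,2,0,10],
    [0,0,0,0,2,0,10],
    [0,0,0,0,2,0,10],
    [0,0,0,0,2,0,10],
    [0,0,0,0,2,0,10]
  ]
}}

```text
time: 30.55
position: [0.4741, -0.1049, 0.0413]
tool_rot: [-3.13, 0.252, 0.01]
ft_force: [-7.4, 4.8, -0.2]
grip_width: 0.269
```

```bash
python3 m.py 23;python3 -c "
from h import *
w=cv2.imread('pics/w23.png'); cv2.imwrite('pics/w23c.png',cv2.resize(w[:120,340:],None,fx=2.6,fy=2.6))"
```

```text
t30.55 cheek x -76.5 heel y -79.3 under z 28.8 yawrel -0.0159  F coder x -8.02 y 3.63 z -0.15 T [0.89 1.51 0.43]
t30.60 cheek x -76.5 heel y -79.3 under z 28.9 yawrel -0.0159  F coder x -7.62 y 3.88 z -0.48 T [0.9  1.6  0.44]
```

View pics/w23c.png

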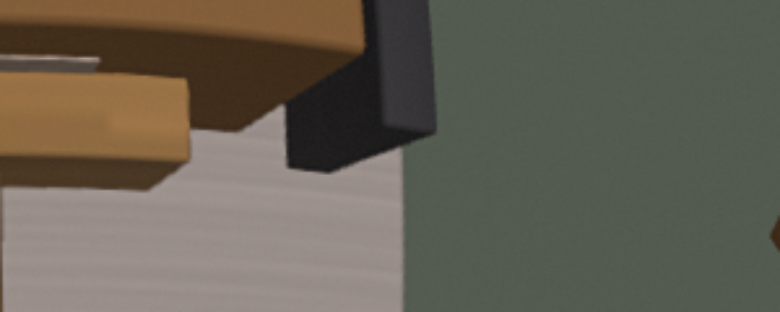

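Call:
{"method": "step_arm", "body": {
  "deltas": [
    [0,0,0,0,0.5,0,10],
    [0,0,0,0,1,0,10],
    [0,0,0,0,1.5,0,10],
    [0,0,0,0,2,0,10],
    [0,0,0,0,2,0,10],
    [0,0,0,0,2,0,10],
    [0,0,0,0,2,0,10],
    [0,0,0,0,2,0,10]
  ]
}}

```text
time: 31.6
position: [0.4738, -0.1069, 0.0413]
tool_rot: [-3.13, 0.252, 0.01]
ft_force: [-6.9, 5.0, -1.1]
grip_width: 0.276
```

```bash
python3 -c "
from h import *
where()"
```

```text
t31.60 cheek x -76.5 heel y -81.4 under z 28.8 yawrel -0.0159  F coder x -7.55 y 3.94 z -1.06 T [0.94 1.57 0.44]
```

Call:
{"method": "step_arm", "body": {
  "deltas": [
    [0,0,0,0,0.5,0,10],
    [0,0,0,0,1,0,10],
    [0,0,0,0,1.5,0,10],
    [0,0,0,0,2,0,10],
    [0,0,0,0,2,0,10],
    [0,0,0,0,2,0,10],
    [0,0,0,0,2,0,10],
    [0,0,0,0,2,0,10]
  ]
}}

```text
time: 32.6
position: [0.4735, -0.1089, 0.0414]
tool_rot: [-3.13, 0.252, 0.01]
ft_force: [-5.3, 4.4, -1.0]
grip_width: 0.268
```

```bash
python3 m.py 24;python3 -c "
from h import *
w=cv2.imread('pics/w24.png'); cv2.imwrite('pics/w24c.png',cv2.resize(w[:120,340:],None,fx=2.6,fy=2.6))"
```

```text
t32.60 cheek x -76.5 heel y -83.3 under z 28.9 yawrel -0.0158  F coder x -5.91 y 3.60 z -1.02 T [0.89 1.63 0.43]
t32.65 cheek x -76.4 heel y -83.4 under z 28.9 yawrel -0.0159  F coder x -7.47 y 2.96 z -1.06 T [0.85 1.58 0.5 ]
```

View pics/w24c.png

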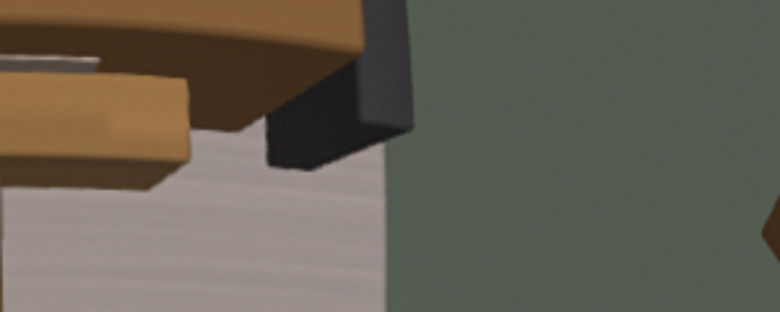

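Call:
{"method": "step_arm", "body": {
  "deltas": [
    [0,0,0,0.1,0.6,0,10],
    [0,0,0,0.1,1.2,0,10],
    [0,0,0,0.1,1.8,0,10],
    [0,0,0,0.1,2.4,0,10],
    [0,0,0,0.1,3,0,10],
    [0,0,0,0.1,3,0,10],
    [0,0,0,0.1,3,0,10],
    [0,0,0,0.1,3,0,10]
  ]
}}

```text
time: 33.65
position: [0.4732, -0.1108, 0.0413]
tool_rot: [-3.129, 0.251, 0.011]
ft_force: [-7.3, 7.9, -0.6]
grip_width: 0.273
```

```bash
python3 -c "
from h import *
where()"
```

```text
t33.65 cheek x -76.5 heel y -85.3 under z 28.8 yawrel -0.0152  F coder x -8.42 y 6.76 z -0.64 T [1.35 1.53 0.52]
```

Call:
{"method": "step_arm", "body": {
  "deltas": [
    [0,0,0,0,0.4,0,10],
    [0,0,0,0,0.8,0,10],
    [0,0,0,0,0.8,0,10],
    [0,0,0,0,0.8,0,10],
    [0,0,0,0,0.8,0,10],
    [0,0,0,0,0.8,0,10],
    [0,0,0,0,0.8,0,10],
    [0,0,0,0,0.8,0,10]
  ]
}}

```text
time: 34.65
position: [0.4731, -0.111, 0.0413]
tool_rot: [-3.128, 0.25, 0.011]
ft_force: [-7.5, 7.3, -1.6]
grip_width: 0.271
```

```bash
python3 m.py 25;python3 -c "
from h import *
w=cv2.imread('pics/w25.png'); cv2.imwrite('pics/w25c.png',cv2.resize(w[:120,340:],None,fx=2.6,fy=2.6))
im=optics.get_image('top'); cv2.imwrite('pics/T25.png',im[:,:,::-1])
cv2.imwrite('pics/t25.png',cv2.resize(im[150:240,325:425,::-1],None,fx=6,fy=6,interpolation=2))"
```

```text
t34.65 cheek x -76.6 heel y -85.4 under z 28.8 yawrel -0.0147  F coder x -8.51 y 6.17 z -1.63 T [1.58 1.56 0.49]
t34.70 cheek x -76.6 heel y -85.4 under z 28.8 yawrel -0.0147  F coder x -8.30 y 6.71 z -0.81 T [1.63 1.51 0.56]
```

View pics/w25c.png

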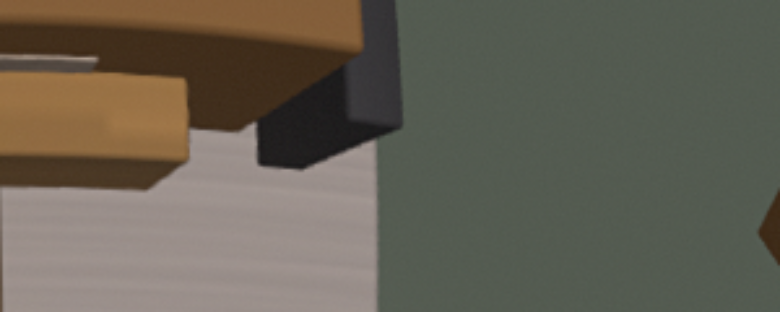

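View pics/t25.png

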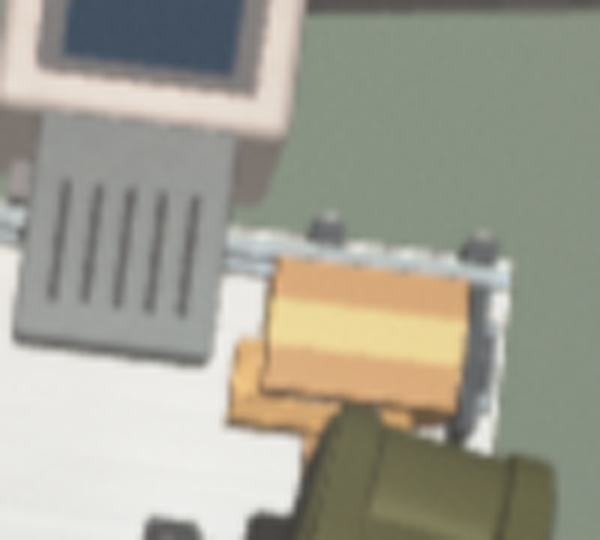

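```bash
python3 -c "
from h import *
im=cv2.imread('pics/T25.png')
S=lambda p:(p[0]/6+325-.42,p[1]/6+150-.42)
for a,b in [((285,302),(455,317)),((280,346),(450,362))]:
    a=S(a);b=S(b);u0=int(np.ceil(a[0]));u1=int(b[0]);k=(b[1]-a[1])/(b[0]-a[0]); edges(im,u0,u1,(a[1]+k*(u0-a[0]),a[1]+k*(u1-a[0])),.08)
cart(np.ascontiguousarray(im[:,:,::-1]))
"
```

```text
edge [-29.6 -89.9] [ -29.5 -173.5] yaw 0.0008
edge [-53.8 -89.6] [ -53.9 -173. ] yaw -0.0011
tape edge: trail [-32.3 -80.9] lead [ -30.2 -179.7] yaw 0.0217
tape edge: trail [-51.4 -83.1] lead [ -52.9 -182.1] yaw -0.0150
```

Call:
{"method": "step_arm", "body": {
  "deltas": [
    [0,0,0,-1,-1,0,10],
    [0,0,0,-2,-2,0,10],
    [0,0,0,-3,-3,0,10],
    [0,0,0,-4,-4,0,10],
    [0,0,0,-5,-5,0,10],
    [0,0,0,-6,-6,0,10],
    [0,0,0,-8,-7,0,10],
    [0,0,0,-9,-8,0,10]
  ]
}}

```text
time: 35.75
position: [0.4684, -0.105, 0.0427]
tool_rot: [3.131, -0.257, 0.001]
ft_force: [-0.2, -0.1, -1.1]
grip_width: 0.274
```

```bash
python3 m.py 26;python3 -c "
from h import *
w=cv2.imread('pics/w26.png'); cv2.imwrite('pics/w26c.png',cv2.resize(w[:120,150:],None,fx=1.6,fy=1.6))
im=optics.get_image('top'); cv2.imwrite('pics/T26.png',im[:,:,::-1])
cv2.imwrite('pics/t26.png',cv2.resize(im[150:240,325:425,::-1],None,fx=6,fy=6,interpolation=2))
cart(im)"
```

```text
t35.75 cheek x -81.9 heel y -80.6 under z 30.2 yawrel -0.0187  F coder x -0.24 y -0.09 z -1.14 T [ 0.02  0.27 -0.05]
t35.80 cheek x -82.1 heel y -80.3 under z 30.1 yawrel -0.0185  F coder x -0.05 y -0.66 z -1.35 T [-0.03  0.17  0.04]
tape edge: trail [-32.3 -80.9] lead [ -30.2 -179.7] yaw 0.0217
tape edge: trail [-51.4 -83.1] lead [ -52.9 -182.1] yaw -0.0150
```

View pics/w26c.png

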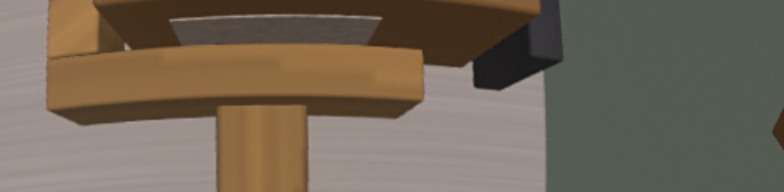

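View pics/t26.png

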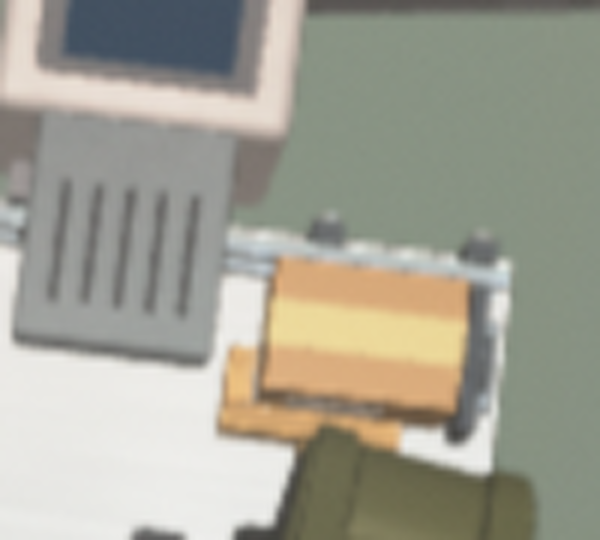

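Call:
{"method": "step_arm", "body": {
  "deltas": [
    [0,0,0,-5,-1,0,10],
    [0,0,0,-12,-1,0,10],
    [0,0,0,-19,-1,0,10],
    [0,0,0,-26,-1,0,10],
    [0,0,0,-32,-1,0,10],
    [0,0,0,-36,-1,-3,10],
    [0,0,0,-37,-1,-10,10],
    [0,0,0,-37,-1,-20,10]
  ]
}}

```text
time: 36.85
position: [0.4322, -0.0979, 0.0632]
tool_rot: [3.131, -0.256, 0.0]
ft_force: [0.5, 0.4, -1.2]
grip_width: 0.27
```

Call:
{"method": "step_arm", "body": {
  "deltas": [
    [0,0,0,0,0,-15,10],
    [0,0,0,0,0,-32,10],
    [0,0,0,0,0,-49,10],
    [0,0,0,0,0,-66,10],
    [0,0,0,0,0,-83,10],
    [0,0,0,0,0,-100,10],
    [0,0,0,0,0,-115,10],
    [0,0,0,0,0,-120,10]
  ]
}}

```text
time: 37.85
position: [0.4328, -0.0979, 0.184]
tool_rot: [-3.131, 0.256, -0.003]
ft_force: [-0.4, -0.6, -1.8]
grip_width: 0.274
```

```bash
python3 -c "
from h import *
im=optics.get_image('top'); cv2.imwrite('pics/T27.png',im[:,:,::-1])
cv2.imwrite('pics/t27.png',cv2.resize(im[150:240,325:425,::-1],None,fx=6,fy=6,interpolation=2)); cart(im)
where(); delta((.477,.39,.182),.215); delta((.5,.30,.182),.1)"
```

```text
tape edge: trail [-32.3 -80.9] lead [ -30.2 -179.7] yaw 0.0217
tape edge: trail [-51.4 -83.1] lead [ -52.9 -182.1] yaw -0.0150
t37.90 cheek x -118.3 heel y -78.6 under z 171.4 yawrel -0.0182  F coder x 0.20 y -0.67 z -1.40 T [-0.01  0.22  0.01]
delta turn [-2.000e-02 -1.100e-01 -2.167e+01] shift [ -35.58 -488.59    2.13]  tool yaw now -9.35 pos [ 0.4327 -0.0979  0.1839] t 37.9
delta turn [ -0.02  -0.11 -15.08] shift [   1.74 -403.52    2.15]  tool yaw now -9.35 pos [ 0.4327 -0.0979  0.1839] t 37.9
```

View pics/t27.png

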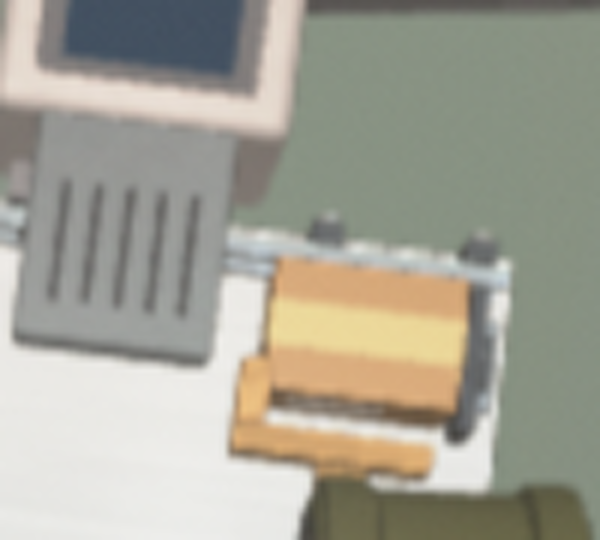

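Call:
{"method": "step_arm", "body": {
  "deltas": [
    [0,0,-1,-1,-12,0,10],
    [0,0,-2.5,-3,-42,0,10],
    [0,0,-4.5,-6,-84,0,10],
    [0,0,-6.5,-9,-128,0,10],
    [0,0,-8.5,-12,-172,0,10],
    [0,0,-10.5,-15,-216,0,10],
    [0,0,-12.5,-19,-260,0,10],
    [0,0,-14.5,-22,-304,0,10]
  ]
}}

```text
time: 38.9
position: [0.4586, 0.2079, 0.1815]
tool_rot: [3.138, 0.145, -0.003]
ft_force: [0.4, -0.4, -1.2]
grip_width: 0.27
```

```bash
python3 -c "
from h import *
delta((.477,.39,.10),.215)"
```

```text
delta turn [ 0.03  0.11 -7.01] shift [  35.28 -179.68   81.3 ]  tool yaw now 5.31 pos [0.4586 0.2079 0.1815] t 38.9
```

Call:
{"method": "step_arm", "body": {
  "deltas": [
    [0,0,-1,5,-28,5,10],
    [0,0,-2.5,12,-65,18,10],
    [0,0,-4,20,-104,36,10],
    [0,0,-5.5,28,-142,55,10],
    [0,0,-6.5,33,-168,70,10],
    [0,0,-7,35,-179,79,10],
    [0,0,-7,35,-180,81,10],
    [0,0,-7,35,-180,81,10]
  ]
}}

```text
time: 39.9
position: [0.479, 0.3867, 0.1018]
tool_rot: [3.124, 0.329, 0.0]
ft_force: [-0.0, 1.1, -1.7]
grip_width: 0.273
```

```bash
python3 -c "
from h import *
cv2.imwrite('pics/w28.png',optics.get_image('wrist')[:,:,::-1])
delta((.477,.39,.0145),.215)"
```

```text
delta turn [ 0.01 -0.04 -0.29] shift [-1.54 -3.66 87.71]  tool yaw now 12.03 pos [0.4792 0.3867 0.1022] t 39.95
```

View pics/w28.png

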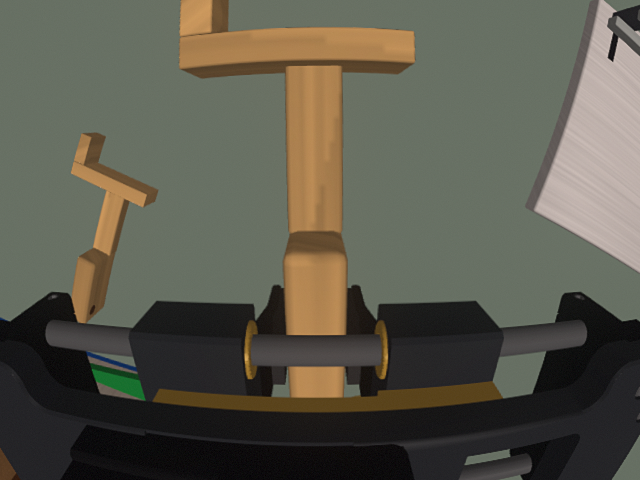

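Call:
{"method": "step_arm", "body": {
  "deltas": [
    [0,0,0,0,0,8,10],
    [0,0,0,0,0,22,10],
    [0,0,0,0,0,40,10],
    [0,0,0,0,0,57,10],
    [0,0,0,0,0,72,10],
    [0,0,0,0,0,82,10],
    [0,0,0,0,0,87,10],
    [0,0,0,0,0,88.5,10]
  ]
}}

```text
time: 40.95
position: [0.4786, 0.3882, 0.013]
tool_rot: [-3.124, -0.332, -0.0]
ft_force: [-0.3, -0.1, -1.0]
grip_width: 0.27
```

Call:
{"method": "step_arm", "body": {
  "deltas": [
    [0,0,0,0,0,0.3,10],
    [0,0,0,0,0,0.6,10],
    [0,0,0,0,0,0.8,10],
    [0,0,0,0,0,0.8,10],
    [0,0,0,0,0,0.8,10],
    [0,0,0,0,0,0.8,10],
    [0,0,0,0,0,0.8,10],
    [0,0,0,0,0,0.8,10]
  ]
}}

```text
time: 41.95
position: [0.4786, 0.3883, 0.0126]
tool_rot: [-3.124, -0.332, -0.001]
ft_force: [-0.1, -0.2, 2.5]
grip_width: 0.272
```

Stick touches the desk (force up about 3.5 N). Release.

Call:
{"method": "step_arm", "body": {
  "deltas": [
    [0,0,0,0,0,0,26],
    [0,0,0,0,0,0,32],
    [0,0,0,0,0,0,45],
    [0,0,0,0,0,0,60],
    [0,0,0,0,0,0,75],
    [0,0,0,0,0,0,80],
    [0,0,0,0,0,0,80],
    [0,0,0,0,0,0,80]
  ]
}}

```text
time: 42.95
position: [0.4785, 0.3882, 0.0123]
tool_rot: [-3.124, -0.332, -0.0]
ft_force: [-0.4, -0.1, 0.4]
grip_width: 0.894
```

Call:
{"method": "step_arm", "body": {
  "deltas": [
    [0,0,0,0,0,-5,80],
    [0,0,0,0,0,-20,80],
    [0,0,0,0,0,-45,80],
    [0,0,0,0,0,-75,80],
    [0,0,0,0,0,-105,80],
    [0,0,0,0,0,-130,80],
    [0,0,0,0,0,-145,80],
    [0,0,0,0,0,-150,80]
  ]
}}

```text
time: 43.95
position: [0.4789, 0.3885, 0.1637]
tool_rot: [-3.123, -0.332, -0.002]
ft_force: [-0.4, -0.6, 0.5]
grip_width: 0.919
```

```bash
python3 -c "
from h import *
s=ctrl.get_state(); print(s['time'],s['position'],s['grip_width'],s['ft_force'])
cv2.imwrite('pics/w29.png',optics.get_image('wrist')[:,:,::-1])
im=optics.get_image('top'); cv2.imwrite('pics/T29.png',im[:,:,::-1]); cart(im)
S=lambda p:(p[0]/6+325-.42,p[1]/6+150-.42)
for a,b in [((285,302),(455,317)),((280,346),(450,362))]:
    a=S(a);b=S(b);u0=int(np.ceil(a[0]));u1=int(b[0]);k=(b[1]-a[1])/(b[0]-a[0]); edges(im,u0,u1,(a[1]+k*(u0-a[0]),a[1]+k*(u1-a[0])),.08)
sc=optics.get_image('scene'); cv2.imwrite('pics/s29.png',sc[:,:,::-1])
"
```

```text
43.95 [0.47886614 0.38845169 0.16369476] 0.9191810291209476 [-0.35741125 -0.60583282  0.47777096]
tape edge: trail [-32.3 -80.9] lead [ -30.2 -179.7] yaw 0.0217
tape edge: trail [-52.5 -83.2] lead [ -52.5 -182.1] yaw 0.0004
edge [-29.6 -89.9] [ -29.5 -173.5] yaw 0.0007
edge [-53.9 -89.6] [ -53.8 -173. ] yaw 0.0009
```

View pics/T29.png

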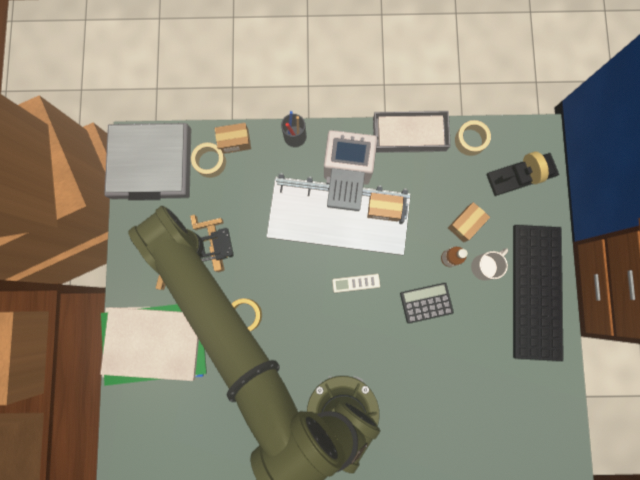

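View pics/s29.png

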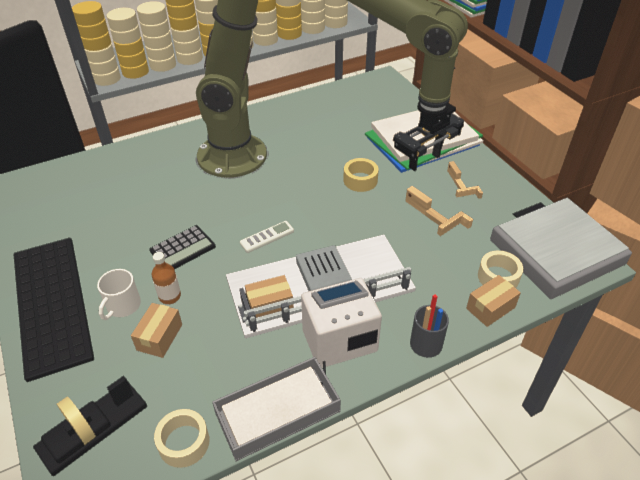

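View pics/w29.png

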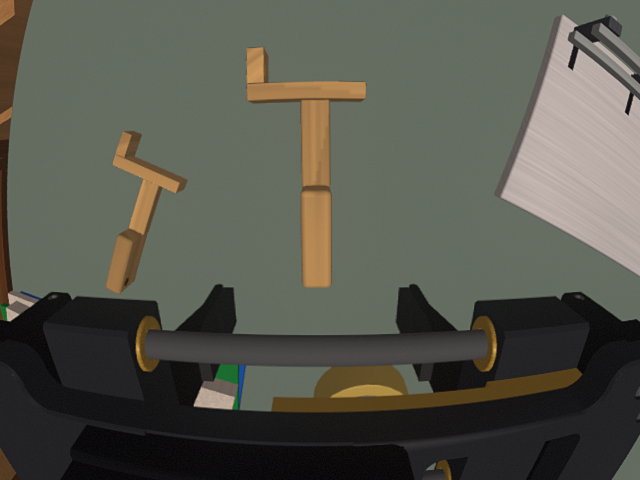

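The carton sits at the stop, top pixels (370–405, 192–219). The stick lies flat where it started, at top pixel (213,245), and the bystanders look unmoved.

```bash
python3 -c "
from bench import ctrl
print(ctrl.close_job()); print(ctrl.get_state()['time'])"
```

```text
the job is handed in; nothing more can be done
None
the job is handed in; nothing more can be done
```

I handed the job in at about 44 s, with the carton home against the rail and end stop and the stick back on the desk. The hand-in gives no verdict, so success rests on my own checks below.

**What I did:** I gripped the larger stick, whose measured size matched the one described. I squared the carton on the rail well upstream of the head, then fed it past the wheel and under the hood with about 8–11 N by the cheek. At the stop the feed stalled and the push rose from about 4 N to about 6.5 N. I backed the stick off diagonally, lifted it clear and laid it flat where it had been on the desk.

**Last checks:**
- **Carton:** the fitted tape edges put it within about 0.001 rad of square, at the same distance from the rail as when it was pressed flat. It did not move when the stick was withdrawn or laid down.
- **Stick:** it lies flat on the desk, off the machine, with the gripper open about 15 cm above it.
- **Bystanders:** the final pictures show nothing displaced.

**What disagreed:**
- **Skew upstream:** early in the feed, still upstream of the head, the carton showed about 0.015 rad of skew. I turned the tool 0.8° and it read square again. I then turned it a further 0.2° as the carton passed the wheel.
- **Position along the rail:** my estimates of the coder differed by 2–5 mm between cameras, and the stop came about 5 mm later than computed. I found the rail and stop by contact force instead.
- **Rougher tape measurement:** this pixel-mask method still gave up to 0.02 rad on one edge, which I put down to its coarse resolution.
- **Under the hood:** I could not measure the skew from the top camera there. I relied on the wrist view of carton against stick staying unchanged, together with steady forces.

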